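Post specimen pots into the intake lane

ROBOT

A 7-joint arm with a two-finger parallel gripper is mounted at the origin on a cart in front of the work surface, level with it; the furniture and walls round the work are solid. World frame = base frame: x ahead of the robot, y to its left, z up, the work surface at z = 0. Lengths are in m, angles in rad, forces in N, time in s.
With the tool pointing down it reaches from about 0.35 to 0.9 m from the base axis. Payload 19.9 kg.
Tool frame: the origin (TCP) lies where the fingers leave the gripper's body, on its centre line; the fingertips stand 73 mm ahead of it and the grasp point (between the pads) lies 54 mm ahead of it; z points along the fingers, y is the direction in which the jaws open and shut (so a half turn about z gives the same grasp; the last joint's range is limited). The gripper opens to 85 mm and grips with 20 to 120 N. Pads are 22 mm wide; open, the fingers measure 114 mm over their backs; the gripper's body (76 mm by 85 mm) begins 54 mm behind the grasp point. The pads swing forward as they close: fully open they stand 13 mm farther back than shut.
Start: joints at [1.288, 0.417, -0.01, 1.614, 0.005, 1.111, -0.053], TCP at [0.149, -0.607, 0.304] pointing down, gripper open.
Joint ranges: [-2.81, 2.81], [-0.39, 2.02], [-1.27, 1.25], [0.06, 2.57], [-1.19, 4.33], [0.19, 2], [-2.82, 2.82]. Speed limits (rad/s): [1.89, 1.89, 2.39, 2.39, 3.01, 3.01, 3.01].

INTERFACE

Orientations are given as a rotation vector (axis times angle).
In Python, from workcell import arm, eyes gives the robot as it stands.
- The arm moves only by the tool apply_moves, never from a script. Its argument "commands" is a list of rows, each a list of 3 entries, a list of its own where there are three numbers: the shift along the tool's x, y, z in units of 60 mm (1.0 is 60 mm), then the turn, a rotation vector about the tool's x, y, z in rad, then the gripper's target within -1 to 1 (fully open at 1, half-way at 0, shut at -1). In form: [[[x, y, z], [rx, ry, rz], jaw], ...]. A call has 1 to 8 rows; each row shifts and turns the commanded pose from where the row before left it, along the tool's axes as they then stand; what a row does not reach is not made up. A row lasts 1/8 s, in which the tool goes at most 62.5 mm and 10.7 degrees, less where a joint would pass 70% of its speed; a pose out of reach is approached as far as the arm can. A call is refused whole if a number of a shift passes 1 or a number of a turn 0.188, either way. A call with a gripper value outside its range is refused whole. The fingers move at their own pace and stop on an object; the grip force is fixed at half the most. Time passes only in rows, so rows that do not move let the fingers close. It gives the time, the measured TCP pose, the force and the opening at its end, in the units of the state.
- arm.sense(): the state, without advancing time (a new reading comes with each control period).
- eyes.capture(name): name is "scene" or "top" or "wrist"; returns (picture, depth): 480x640x3 uint8, red, green, blue; 480x640 float32, m along the optical axis (not along the pixel's ray), 0 where there is no reading.
- eyes.camera_model(name): a dict with "fx", "fy", "cx", "cy" (pixels), "T" (4x4, takes a point from camera to world coordinates); the wrist camera has in their place "tool_from_camera" (4x4, takes a point from camera to tool coordinates, whose origin is the TCP and whose axes are the flange's). Camera axes: x right, y up, looking along -z (the intrinsics and any distortion apply to the point x, -y, -z); pixel columns grow to the right and rows downward; lengths in m; the calibration is good to about 2 mm. A picture is of the moment at which its call begins: read the wrist's pose just before it. camera_model takes no time and is no camera call.
- arm.close_job(): hands the job in, once; it reports no verdict.
The state is a dict: "time": time; "joint_positions": joint angles; "qvel": joint speeds; "joint_efforts": joint torques, N m; "ee_pos": TCP position; "eef_rot": TCP orientation; "ft_force": force on the tool from outside, world axes, zero at the start; "torque": the same for the moment, N m; "grip_width": opening from 0.0 (shut) to 1.0 (fully open).
Only numpy, scipy, OpenCV 4.12 (cv2) and the standard library are available. Lean on these libraries where they do the work, as an engineer would, in place of code of your own. Each camera call takes 0.05 s, during which the arm holds its last target.

TASK

Please book in the waiting specimen pots: hold the thumb release down, slide the lane's latch fully back to unlock the flap gate, then push every yellow-capped pot along the lane and through the flap, so that it stands upright inside with the flap fallen shut behind it; do not lift pots over the flap or walls. When all are in, slide the latch fully home again so that it locks with its thumb pad up, and leave everything else on the bench where it stands.

Things in the scene. Friction and masses are not known exactly. Their poses are not given: they have to be found in the camera images.
- lane_gate (a point): On the floor of the fixed white specimen lane (floor 5 mm above the bench), midway between its walls, under the closed flap. x = push direction along the lane, roughly away from the robot; y = left; z up. Lane 62 mm wide inside; floor, walls and flap are slippery (friction 0.15 to 0.2). x -100 to 0 mm: open porch with low curbs, tops 14 mm above its floor. A microscope stands right of the lane beyond the gate.
- lane_inner (a point): On the lane's floor 60 mm past the gate, axes as lane_gate. The inner lane runs from the flap to an end wall 274 mm past the gate: walls 65 mm high above its floor, open above. Four pots in a row fit. A centrifuge (135 mm high, about 175 mm across) stands left of it, its side 50 to 80 mm from the lane's middle line.
- flap (a joint): Steel one-way flap across the lane, 56 mm high, hinged on an upright pin at the left wall, free edge at the right wall. 0 = shut; swings only inwards (to 1.45 rad); a light spring (about 0.5 N) shuts it. It sweeps the first 60 mm past the gate, so it shuts only when each pot's centre is 80 mm or more past the gate and the pushing tool is out. Its tail is blocked while the latch is locked.
- latch (a joint): Grey latch carriage (58 x 32 mm) on a rail left of the porch. 0 = locked (next to the gate); grows to 0.036 m = unlocked as it slides along the lane's -x, towards the robot. A pawl catches a tooth rack every 9 mm: it slides only while the thumb pad is held down more than 4.5 mm (friction about 1 N). At either end it locks again when the pad is let go.
- thumb_top (a point): Centre of the top of the black thumb pad (30 x 24 mm) on the latch carriage, 57 mm left of the lane's middle line; when up it is 79.5 mm above the bench. Two upright stops on the carriage, 46 mm apart along the rail, stand 8.5 mm higher than the pad. Moves with carriage and pad. Axes as lane_gate.
- thumb (a joint): Travel of the thumb pad: 0 = up (released), 0.006 m = fully down. Spring: about 1.5 N to start, 5 N fully down; returns by itself.
- pot_1_center (a point): Centre (31 mm above its foot) of a closed specimen pot, upright: white body 46 mm in diameter, yellow cap 51 mm in diameter over the top 12 mm, 62 mm high, about 90 g. z axis up. May be absent.
- pot_2_center (a point): Centre (31 mm above its foot) of a closed specimen pot, upright: white body 46 mm in diameter, yellow cap 51 mm in diameter over the top 12 mm, 62 mm high, about 90 g. z axis up. May be absent.
- pot_3_center (a point): Centre (31 mm above its foot) of a closed specimen pot, upright: white body 46 mm in diameter, yellow cap 51 mm in diameter over the top 12 mm, 62 mm high, about 90 g. z axis up. May be absent.
- pot_4_center (a point): Centre (31 mm above its foot) of a closed specimen pot, upright: white body 46 mm in diameter, yellow cap 51 mm in diameter over the top 12 mm, 62 mm high, about 90 g. z axis up. May be absent.
- dropper: Bystander: small white dropper bottle, 23 mm in diameter, 82 mm high, behind the pots. The microscope behind the pots is fixed and 290 mm high; from 165 mm up it overhangs forward to world x = 580 mm (at y > 150 mm) or x = 640 mm (at y = 116 mm); origin at the centre of its underside.
- bottle_rinse: Bystander: white rinse bottle, 40 mm in diameter, 128 mm high, behind the pots, beside the big printed carton (fixed, 234 mm high, front face at world x = 450 mm, left side at world y = 35 mm); origin at the centre of its underside.
- tube_rack: Bystander: blue tube rack 60 x 140 x 62 mm, left of the lane; origin at the centre of its underside.
- slide_box: Bystander: blue slide box 130 x 42 x 32 mm, at the far right; origin at the centre of its underside.
- bottle_white: Bystander: white bottle, 38 mm in diameter, 132 mm high, left of the lane; origin at the centre of its underside.
Not all that is in view belongs to the job. What is shaped like the part that bears pot_3_center but brown is not meant.

How it is judged:
By the outcome, as a careful person would: the job done as asked, in the order asked, and still so for the second after the job is handed in, with the robot touching nothing.
Of pot_1, pot_2, pot_3, pot_4 only 2 to 4 are there at a start; the rules pass over those that are not, and their reading is None.
At some moment in a run one of pot_1, pot_2, pot_3, pot_4 may be knocked a few centimetres aside while the robot is not near it.
It also fails if it takes over 210 s, if anything falls off the work surface, if the arm or the gripper's body presses on something with over 40 N, if the wrist force passes 120 N, or if a joint passes its speed limit or range.

## Working session

There is one attempt and no reset: what is moved stays moved. The work goes in short steps, Python scripts to look and compute and a tool call to move; the robot and the scene stay as the last step left them, time stands still between calls to the robot, and variables do not carry over. Pictures are saved under pics/ and viewed, and the job is handed in when it is done.

Besides the shell and the picture viewer there is one more tool, called after "Call:" in YAML: its name, and indented under it one key for each argument. apply_moves: Moves the arm, as the interface text tells. Its arguments: {"type":"object","properties":{"commands":{"type":"array"}},"required":["commands"]}

```bash
mkdir -p pics; ls; python3 - <<'E'
from workcell import arm, eyes
import cv2,numpy as np
print(arm.sense())
for n in ["scene","top","wrist"]:
    p,d=eyes.capture(n); cv2.imwrite(f"pics/{n}0.png",p[:,:,::-1]); np.save(f"pics/{n}0.npy",d)
    print(n,eyes.camera_model(n))
E
```

```text
pics
{'time': 0.0, 'joint_positions': array([ 1.28854249,  0.41798834, -0.01034793,  1.61417642,  0.00471294,
        1.1107064 , -0.05298567]), 'qvel': array([ 0.00013601, -0.00104055, -0.00060458,  0.00016239,  0.0003078 ,
        0.00078431, -0.00019931]), 'joint_efforts': array([-2.11087689e-03, -8.64429331e+01,  6.77159652e-01, -4.34880638e+01,
        1.89699163e-02,  7.56472000e-03,  1.05335803e-04]), 'ee_pos': array([ 0.14897713, -0.60671497,  0.30325011]), 'eef_rot': array([-3.11762212e+00, -3.77222820e-01,  3.70440114e-04]), 'ft_force': array([ 0.29085442,  0.55020899, -0.12056994]), 'torque': array([ 0.01452779, -0.02812769, -0.00422965]), 'grip_width': 1.0015023949665671}
scene {'fx': 459.77598049661225, 'fy': 459.77598049661225, 'cx': 329.63949158801347, 'cy': 240.59169280715827, 'T': array([[-0.50878871,  0.58364488, -0.63284493, -0.22198969],
       [-0.86078082, -0.35667434,  0.3630975 ,  0.65155159],
       [-0.01379955,  0.72948069,  0.68386219,  0.97732885],
       [ 0.        ,  0.        ,  0.        ,  1.        ]])}
top {'fx': 610.8082191969811, 'fy': 610.8082191969811, 'cx': 330.53657680431377, 'cy': 232.89620793521013, 'T': array([[-0.01184652,  0.99825878, -0.05778464,  0.51944298],
       [-0.99982635, -0.01265683, -0.01367723,  0.15927516],
       [-0.01438479,  0.05761258,  0.99823538,  1.72028188],
       [ 0.        ,  0.        ,  0.        ,  1.        ]])}
wrist {'fx': 354.3456234316304, 'fy': 354.3456234316304, 'cx': 319.4566395991517, 'cy': 235.80464762700456, 'tool_from_camera': array([[-1.06425725e-03,  9.57862848e-01,  2.87224009e-01,
         7.11520210e-02],
       [ 9.99999362e-01,  9.10636251e-04,  6.68439725e-04,
        -8.78032415e-04],
       [ 3.78716985e-04,  2.87224537e-01, -9.57863206e-01,
        -6.94308660e-02],
       [ 0.00000000e+00,  0.00000000e+00,  0.00000000e+00,
         1.00000000e+00]])}
```

View pics/scene0.png

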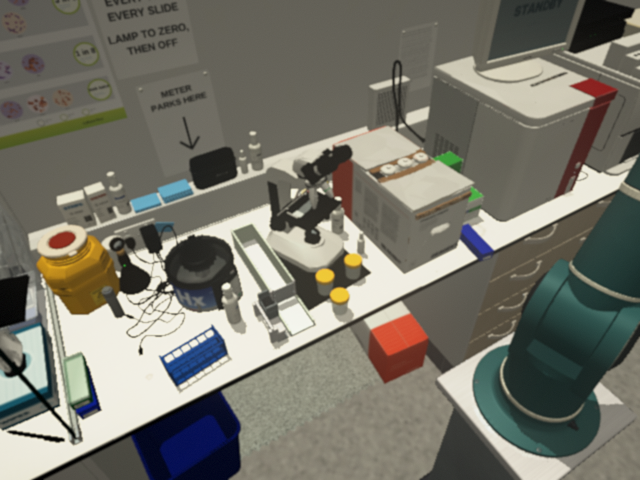

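View pics/top0.png

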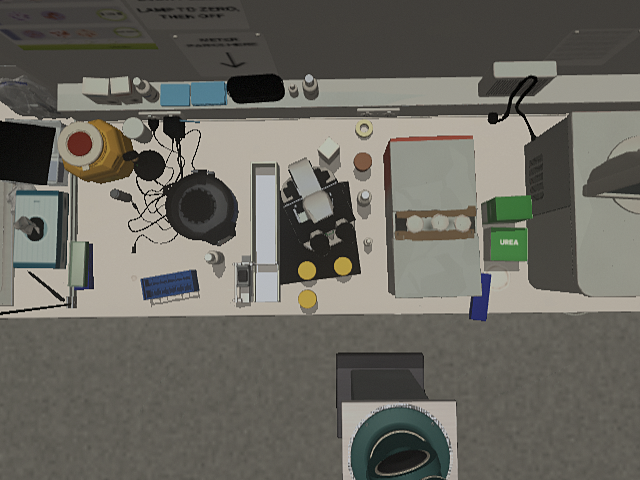

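Three yellow caps show in the top view at (307,270), (343,266) and (307,299). The brown-capped one at (362,161) isn't meant. The lane is at about (265,230), with the latch at about (243,280).

```bash
cat > h.py <<'E'
from workcell import arm, eyes
import cv2,numpy as np
from scipy.spatial.transform import Rotation as R
def look(name,tag):
    s=arm.sense(); p,d=eyes.capture(name); m=eyes.camera_model(name)
    if name=="wrist":
        T=np.eye(4);T[:3,:3]=R.from_rotvec(s['eef_rot']).as_matrix();T[:3,3]=s['ee_pos'];T=T@m['tool_from_camera']
    else: T=m['T']
    cv2.imwrite(f"pics/{tag}.png",p[:,:,::-1]); np.savez(f"pics/{tag}.npz",p=p,d=d,T=T,k=[m['fx'],m['fy'],m['cx'],m['cy']])
    return load(tag)
def load(tag):
    z=np.load(f"pics/{tag}.npz"); p,d,T,k=z['p'],z['d'],z['T'],z['k']
    v,u=np.mgrid[0:480,0:640]
    c=np.stack([(u-k[2])/k[0]*d,-(v-k[3])/k[1]*d,-d],-1)
    return p,d,c@T[:3,:3].T+T[:3,3],T,k
def crop(tag,u0,v0,u1,v1,f,out):
    p=cv2.imread(f"pics/{tag}.png")[v0:v1,u0:u1]; cv2.imwrite(f"pics/{out}.png",cv2.resize(p,None,fx=f,fy=f,interpolation=cv2.INTER_CUBIC))
def yellow(p,W):
    hsv=cv2.cvtColor(p,cv2.COLOR_RGB2HSV)
    m=cv2.inRange(hsv,(20,120,120),(32,255,255))
    n,l,st,ce=cv2.connectedComponentsWithStats(m)
    for i in range(1,n):
        if st[i,4]>40:
            q=W[(l==i)]; q=q[(q[:,2]>.04)]
            if len(q): 
                t=q[q[:,2]>np.percentile(q[:,2],90)-.006]
                print(ce[i].round(1),st[i,4],'med',np.median(t,0).round(4),'mid',((t.max(0)+t.min(0))/2).round(4),'ext',np.ptp(t,0).round(3))
def proj(X,T,k):
    c=(np.asarray(X)-T[:3,3])@T[:3,:3]; return k[2]-k[0]*c[...,0]/c[...,2], k[3]+k[1]*c[...,1]/c[...,2]
E
python3 - <<'E'
from h import *
p,d,W,T,k=look("top","t1"); yellow(p,W)
np.set_printoptions(precision=3,suppress=True)
for v in (170,200,230,255,262,266,270,275,285,295,300):
  print(v,[ (round(float(W[v,u,1]),3),round(float(W[v,u,2]),3)) for u in range(230,290,3)], W[v,262,0])
crop("t1",210,140,390,320,4.4,"t1c") if 0 else crop("t1",220,150,380,310,5,"t1c")
E
```

```text
[103.4 148.5] 119 med [0.8379 0.7615 0.1721] mid [0.8369 0.7686 0.1865] ext [0.096 0.041 0.035]
[342.5 265.6] 260 med [0.5276 0.1517 0.0668] mid [0.5265 0.1506 0.8919] ext [0.046 0.046 1.657]
[306.6 270. ] 264 med [0.5154 0.2468 0.0666] mid [0.5155 0.2153 0.8918] ext [0.049 0.112 1.657]
[306.8 298.6] 260 med [0.4375 0.2478 0.0644] mid [0.4676 0.2157 0.8906] ext [0.104 0.113 1.659]
170 [(0.468, -0.006), (0.458, 0.0), (0.449, 0.004), (0.44, 0.005), (0.433, -0.004), (0.425, -0.003), (0.414, 0.006), (0.397, 0.07), (0.395, 0.027), (0.389, 0.004), (0.381, 0.006), (0.371, 0.011), (0.363, 0.008), (0.355, 0.006), (0.345, 0.016), (0.331, 0.07), (0.328, 0.018), (0.321, 0.003), (0.313, -0.005), (0.304, 0.008)] 0.7985877808300643
200 [(0.444, 0.127), (0.439, 0.11), (0.445, 0.029), (0.442, -0.002), (0.433, -0.001), (0.425, -0.003), (0.415, 0.008), (0.397, 0.073), (0.396, 0.022), (0.389, 0.009), (0.381, 0.002), (0.372, 0.007), (0.365, -0.001), (0.355, 0.006), (0.347, 0.01), (0.332, 0.066), (0.328, 0.022), (0.322, 0.004), (0.31, 0.038), (0.301, 0.043)] 0.7155363488473561
230 [(0.451, 0.089), (0.452,
[... 2348 characters left out ...]
47478961537550196
295 [(0.467, 0.005), (0.459, -0.0), (0.439, 0.07), (0.441, 0.009), (0.428, 0.035), (0.419, 0.039), (0.412, 0.033), (0.407, 0.009), (0.397, 0.02), (0.39, 0.008), (0.381, 0.015), (0.374, 0.004), (0.365, 0.008), (0.358, -0.003), (0.349, 0.003), (0.34, 0.008), (0.331, 0.017), (0.324, 0.003), (0.315, 0.004), (0.308, -0.005)] 0.44705912300482753
300 [(0.466, 0.008), (0.45, 0.052), (0.44, 0.064), (0.432, 0.062), (0.427, 0.043), (0.419, 0.043), (0.411, 0.037), (0.407, 0.01), (0.397, 0.021), (0.391, 0.004), (0.382, 0.009), (0.373, 0.012), (0.365, 0.008), (0.159, 1.72), (0.349, 0.006), (0.341, 0.002), (0.331, 0.017), (0.324, -0.0), (0.316, -0.001), (0.307, -0.002)] 0.4329384517197826
```

View pics/wrist0.png

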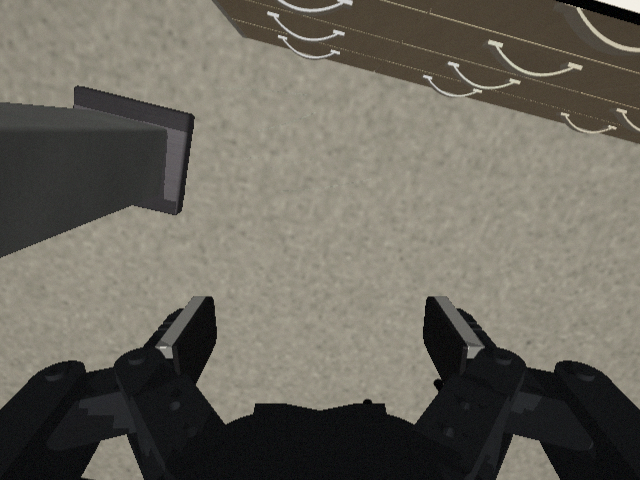

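View pics/t1c.png

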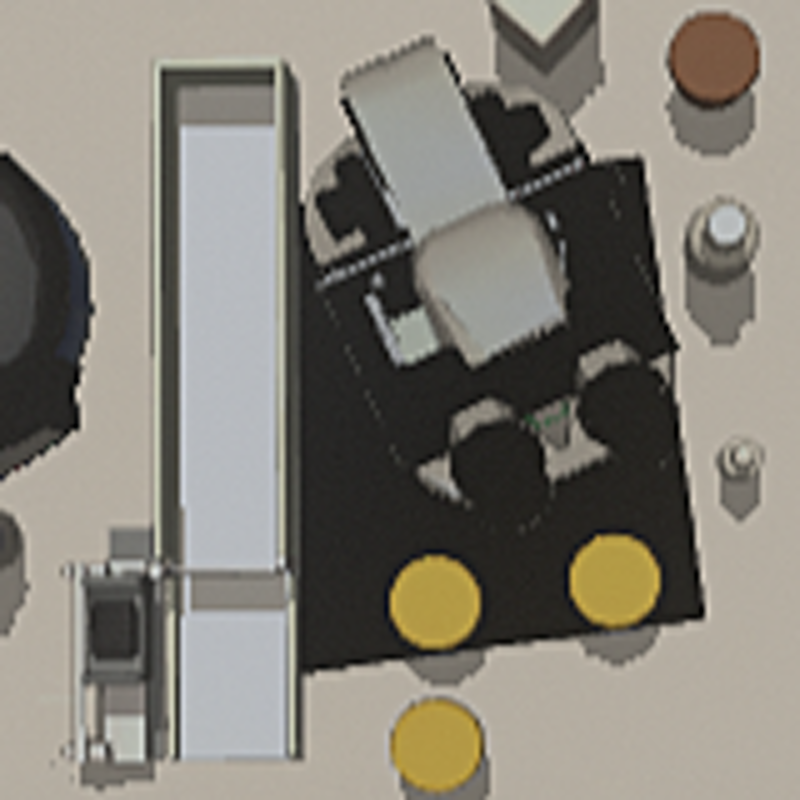

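```bash
python3 - <<'E'
from h import *
p,d,W,T,k=look("scene","s1"); yellow(p,W)
crop("s1",200,200,400,360,4,"s1c")
E
```

```text
[ 71.3 262.6] 1413 med [0.7933 0.8057 0.1857] mid [0.3119 0.7577 0.5778] ext [1.068 0.212 0.799]
[352.5 260.2] 210 med [0.5215 0.1525 0.0649] mid [0.1636 0.3888 0.5192] ext [0.771 0.526 0.916]
[324.5 275.9] 241 med [0.5119 0.249  0.0653] mid [0.1581 0.4373 0.5195] ext [0.76  0.429 0.916]
[338.8 295.2] 270 med [0.435  0.2498 0.0637] mid [0.1185 0.4388 0.5184] ext [0.681 0.425 0.918]
```

View pics/s1c.png

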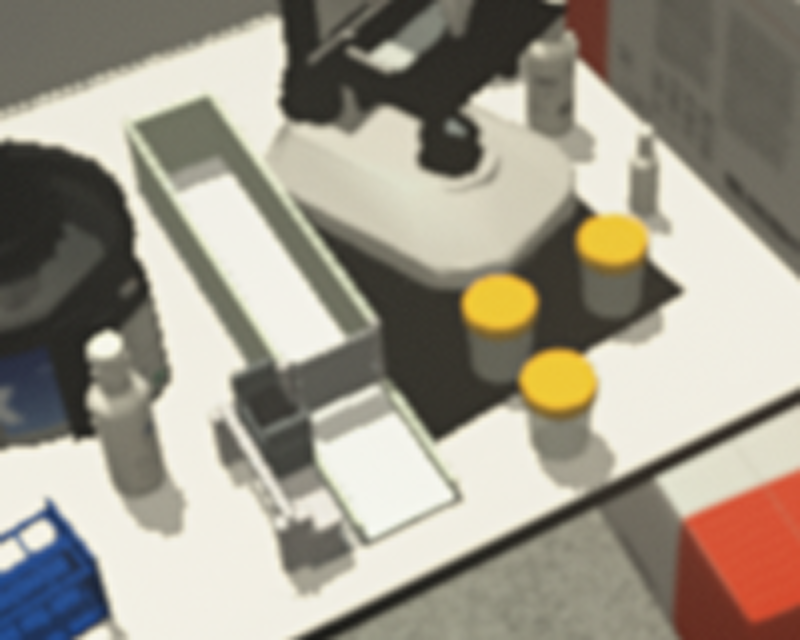

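```bash
python3 - <<'E'
from h import *
np.set_printoptions(precision=4,suppress=True)
p,d,W,T,k=load("t1")
X,Y,Z=W[...,0],W[...,1],W[...,2]
for lo,hi in ((.385,.41),(.322,.342)):
    m=(Y>lo)&(Y<hi)&(X>.56)&(X<.78)&(Z>.055)&(Z<.085)
    c=np.polyfit(X[m]-.54,Y[m],1); print('wall',lo,m.sum(),c,np.median(Z[m]))
def pix(u,v,z):
    r=T[:3,:3]@np.array([(u-k[2])/k[0],-(v-k[3])/k[1],-1]); s=(z-T[2,3])/r[2]; return T[:3,3]+s*r
f=lambda u,v,z:print(u,v,pix(220+u/5-.4,150+v/5-.4,z))
print('flap top L,R');f(165,570,.061);f(288,572,.061)
print('porch end');f(180,758,.005);f(292,758,.005);f(178,758,.019);f(297,758,.019)
print('far wall inner'); f(175,70,.07);f(285,70,.07)
print('pad'); f(115,628,.0795); 
# microscope high points
m=(Z>.10)&(X>.45)&(X<.85)&(Y>.1)&(Y<.345)&(Z<.5)
q=W[m]
for zlo in (.10,.165,.2,.25):
    s=q[q[:,2]>zlo]
    for x0 in np.arange(.5,.85,.05):
        t=s[(s[:,0]>=x0)&(s[:,0]<x0+.05)]
        if len(t): print(zlo,round(x0,2),'y',t[:,1].min().round(3),t[:,1].max().round(3),'zmax',t[:,2].max().round(3),len(t))
E
```

```text
wall 0.385 169 [0.0011 0.3962] 0.06818017075353522
wall 0.322 207 [-0.002   0.3303] 0.06829848608796119
flap top L,R
165 570 [0.5346 0.3949 0.061 ]
288 572 [0.5327 0.3279 0.061 ]
porch end
180 758 [0.4298 0.3949 0.005 ]
292 758 [0.4291 0.3321 0.005 ]
178 758 [0.4306 0.3941 0.019 ]
297 758 [0.4298 0.3279 0.019 ]
far wall inner
175 70 [0.807  0.3869 0.07  ]
285 70 [0.8062 0.3268 0.07  ]
pad
115 628 [0.5036 0.4193 0.0795]
0.1 0.5 y 0.193 0.206 zmax 0.376 7
0.1 0.55 y 0.124 0.262 zmax 0.395 658
0.1 0.6 y 0.118 0.285 zmax 0.389 1267
0.1 0.65 y 0.121 0.3 zmax 0.36 1162
0.1 0.7 y 0.1 0.306 zmax 0.301 975
0.1 0.75 y 0.183 0.292 zmax 0.294 427
0.1 0.8 y 0.156 0.212 zmax 0.117 164
0.165 0.5 y 0.193 0.206 zmax 0.376 7
0.165 0.55 y 0.124 0.262 zmax 0.395 658
0.165 0.6 y 0.118 0.285 zmax 0.389 1267
0.165 0.65 y 0.121 0.3 zmax 0.36 1162
0.165 0.7 y 0.145 0.275 zmax 0.301 775
0.165 0.75 y 0.218 0.283 zmax 0.294 272
0.2 0.5 y 0.193 0.206 zmax 0.376 7
0.2 0.55 y 0.124 0.236 zmax 0.395 605
0.2 0.6 y 0.126 0.247 zmax 0.389 1027
0.2 0.65 y 0.142 0.251 zmax 0.36 634
0.2 0.7 y 0.2 0.275 zmax 0.301 483
0.2 0.75 y 0.218 0.283 zmax 0.294 271
0.25 0.5 y 0.193 0.206 zmax 0.376 7
0.25 0.55 y 0.124 0.236 zmax 0.395 605
0.25 0.6 y 0.126 0.247 zmax 0.389 1027
0.25 0.65 y 0.142 0.251 zmax 0.36 634
0.25 0.7 y 0.2 0.271 zmax 0.301 471
0.25 0.75 y 0.221 0.279 zmax 0.294 249
```

Call:
apply_moves:
  commands:
    - [[0, 0, -0.83], [0, 0, 0], 1]
    - [[0, 0, -0.83], [0, 0, 0], 1]
    - [[0.39, -0.53, 0], [0, 0, 0], 1]
    - [[0.39, -0.53, 0], [0, 0, 0], 1]
    - [[0.39, -0.53, 0], [0, 0, 0], 1]
    - [[0.39, -0.53, 0], [0, 0, 0], 1]
    - [[0.39, -0.53, 0], [0, 0, 0], 1]
    - [[0.39, -0.53, 0], [0, 0, 0], 1]

```text
time: 1.25
ee_pos: [0.2403, -0.3869, 0.4035]
eef_rot: [3.119, 0.377, -0.0]
ft_force: [0.7, -1.1, 0.2]
grip_width: 1.0
```

Call:
apply_moves:
  commands:
    - [[0.39, -0.53, 0], [0, 0, 0], 1]
    - [[0.39, -0.53, 0], [0, 0, 0], 1]
    - [[0.39, -0.53, 0], [0, 0, 0], 1]
    - [[0.39, -0.53, 0], [0, 0, 0], 1]
    - [[0.39, -0.53, 0], [0, 0, 0], 1]
    - [[0.39, -0.53, 0], [0, 0, 0], 1]
    - [[0.39, -0.53, 0], [0, 0, 0], 1]
    - [[0.39, -0.53, 0], [0, 0, 0], 1]

```text
time: 2.25
ee_pos: [0.3613, -0.0952, 0.4036]
eef_rot: [3.119, 0.377, 0.0]
ft_force: [1.2, -0.2, -0.5]
grip_width: 1.001
```

Call:
apply_moves:
  commands:
    - [[0.21, -0.64, 0], [0, 0, 0], -1]
    - [[0.21, -0.64, 0], [0, 0, 0], -1]
    - [[0.21, -0.64, 0], [0, 0, 0], -1]
    - [[0.21, -0.64, 0], [0, 0, 0], -1]
    - [[0.21, -0.64, 0], [0, 0, 0], -1]
    - [[0.21, -0.64, 0], [0, 0, 0], -1]
    - [[0.21, -0.64, 0], [0, 0, 0], -1]
    - [[0, 0, 0], [0, 0, -0.166], -1]

```text
time: 3.25
ee_pos: [0.3822, 0.188, 0.4036]
eef_rot: [-3.074, -0.64, -0.0]
ft_force: [-0.5, -0.7, -0.1]
grip_width: 0.004
```

Call:
apply_moves:
  commands:
    - [[0, 0, 0], [0, 0, -0.166], -1]
    - [[0, 0, 0], [0, 0, -0.166], -1]
    - [[0, 0, 0], [0, 0, -0.166], -1]
    - [[0, 0, 0], [0, 0, -0.166], -1]
    - [[0, 0, 0], [0, 0, -0.166], -1]
    - [[0, 0, 0], [0, 0, -0.166], -1]
    - [[0, 0, 0], [0, 0, -0.166], -1]
    - [[0, 0, 0], [0, 0, 0], -1]

```text
time: 4.25
ee_pos: [0.3825, 0.1856, 0.4035]
eef_rot: [2.224, 2.218, -0.0]
ft_force: [0.0, -1.1, -0.3]
grip_width: -0.003
```

```bash
python3 - <<'E'
from h import *
np.set_printoptions(precision=4,suppress=True)
s=arm.sense();print(s['ee_pos'],R.from_rotvec(s['eef_rot']).as_matrix(),s['joint_positions'],s['ft_force'])
p,d,W,T,k=look("wrist","w1"); yellow(p,W)
look("scene","s2")
E
```

```text
[0.3825 0.1856 0.4035] [[ 0.0027  1.      0.    ]
 [ 1.     -0.0027 -0.0001]
 [-0.0001  0.     -1.    ]] [ 0.5152 -0.0271 -1.0049  1.9156 -0.024   1.2406 -0.4845] [ 0.0126 -1.1433 -0.2676]
[369.1 139. ] 1611 med [0.436  0.249  0.0617] mid [0.4208 0.2485 0.2656] ext [0.08  0.048 0.415]
[438.6 138.9] 1634 med [0.513  0.2488 0.0633] mid [0.4597 0.2487 0.2659] ext [0.158 0.049 0.414]
[439.8 223.2] 1356 med [0.5233 0.1521 0.0633] mid [0.4648 0.1926 0.2659] ext [0.168 0.133 0.414]
```

View pics/w1.png

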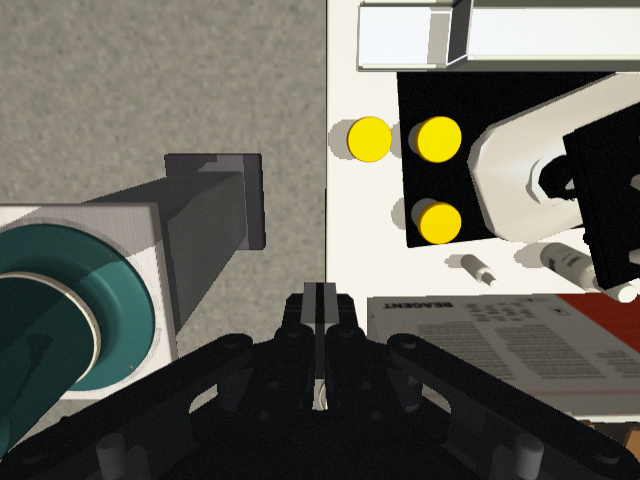

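View pics/s2.png

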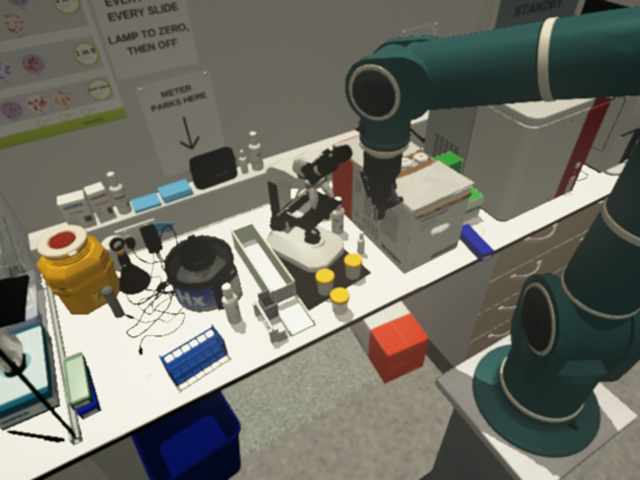

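Call:
apply_moves:
  commands:
    - [[0.65, 0.19, 0], [0, 0, 0], -1]
    - [[0.65, 0.19, 0], [0, 0, 0], -1]
    - [[0.65, 0.19, 0], [0, 0, 0], -1]
    - [[0.65, 0.19, 0], [0, 0, 0], -1]
    - [[0.65, 0.19, 0], [0, 0, 0], -1]
    - [[0.65, 0.19, 0], [0, 0, 0], -1]
    - [[0, 0, 0], [0, 0, 0], -1]

```text
time: 5.22
ee_pos: [0.451, 0.4218, 0.4026]
eef_rot: [-2.223, -2.217, 0.002]
ft_force: [-0.4, -1.0, -0.6]
grip_width: -0.002
```

```bash
python3 - <<'E'
from h import *
np.set_printoptions(precision=4,suppress=True)
s=arm.sense();print(s['ee_pos'],R.from_rotvec(s['eef_rot']).as_matrix(),s['joint_positions'],s['ft_force'])
p,d,W,T,k=look("wrist","w2"); yellow(p,W)
look("scene","s3")
E
```

```text
[0.451  0.4218 0.4026] [[ 0.0027  1.     -0.0024]
 [ 1.     -0.0027  0.001 ]
 [ 0.001  -0.0024 -1.    ]] [-0.0962  0.5088 -1.0219  1.4829  0.4332  1.3935 -1.1403] [-0.3995 -1.038  -0.6106]
[373.5 324. ] 838 med [0.5173 0.2551 0.0633] mid [0.4936 0.3614 0.2653] ext [0.088 0.267 0.414]
```

View pics/w2.png

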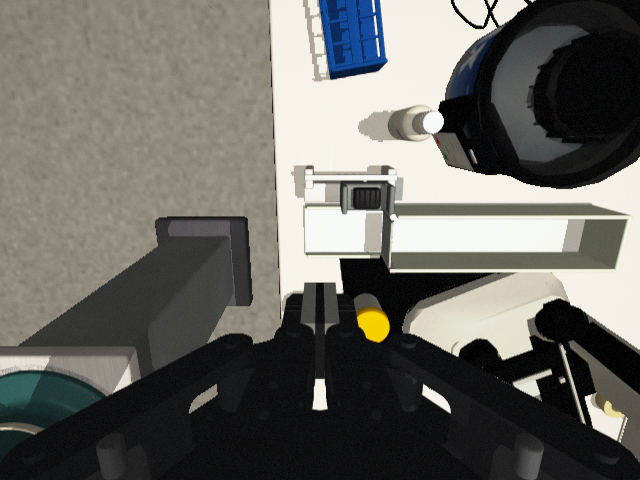

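View pics/s3.png

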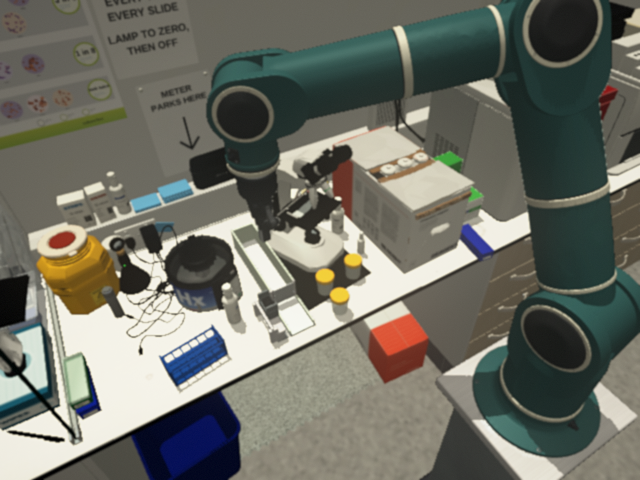

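```bash
python3 - <<'E'
from h import *
np.set_printoptions(precision=4,suppress=True)
p,d,W,T,k=load("w2")
crop("w2",280,150,440,290,5,"w2c")
X,Y,Z=W[...,0],W[...,1],W[...,2]
for lo,hi in ((.385,.41),(.322,.342)):
    m=(Y>lo)&(Y<hi)&(X>.56)&(X<.78)&(Z>.06)&(Z<.08)
    c=np.polyfit(X[m]-.54,Y[m],1); print('wall',lo,m.sum(),c,np.median(Z[m]),Y[m].min(),Y[m].max())
m=(Z>.072)&(Z<.084)&(X>.47)&(X<.54)&(Y>.39)&(Y<.45)
q=W[m];print('pad',len(q),q.mean(0),q.min(0),q.max(0))
m=(Z>.084)&(Z<.095)&(X>.45)&(X<.56)&(Y>.39)&(Y<.45)
q=W[m];print('stops',len(q),np.sort(q[:,0])[::10])
m=(Z>.045)&(Z<.066)&(X>.50)&(X<.56)&(Y>.34)&(Y<.385)
q=W[m];print('flap',len(q),q.mean(0),q.min(0),q.max(0))
m=(Z>-.01)&(Z<.015)&(Y>.345)&(Y<.385)&(X>.38)&(X<.56)
E
```

```text
wall 0.385 1097 [-0.0029  0.399 ] 0.06827996672693964 0.3953896182283405 0.40097232802553484
wall 0.322 1066 [-0.003   0.3324] 0.06791080306267455 0.3284068156331435 0.33423133030536467
pad 654 [0.5023 0.4226 0.0778] [0.4722 0.3986 0.0721] [0.5339 0.4379 0.084 ]
stops 317 [0.4725 0.4726 0.4728 0.4735 0.4737 0.4739 0.4746 0.4748 0.475  0.4757
 0.4759 0.4761 0.4769 0.4771 0.4772 0.4781 0.5241 0.5245 0.5248 0.525
 0.5253 0.5258 0.526  0.5265 0.5269 0.5271 0.5278 0.5281 0.5284 0.5288
 0.5293 0.5295]
flap 128 [0.5312 0.3629 0.0562] [0.5307 0.3401 0.0453] [0.5342 0.3848 0.066 ]
```

View pics/w2c.png

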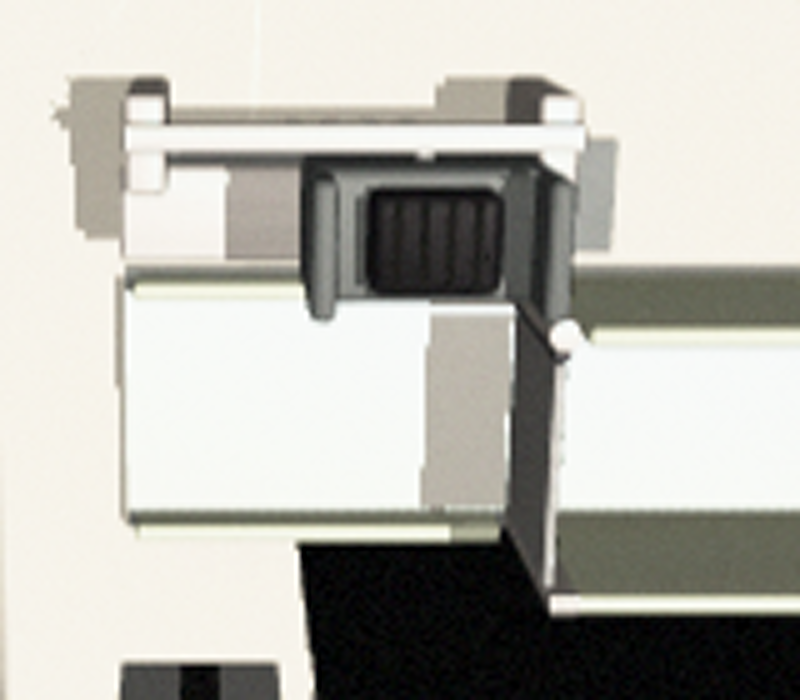

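Call:
apply_moves:
  commands:
    - [[0, 0.167, 0.675], [0, 0, 0], -1]
    - [[0, 0.167, 0.675], [0, 0, 0], -1]
    - [[0, 0.167, 0.675], [0, 0, 0], -1]
    - [[0, 0.167, 0.675], [0, 0, 0], -1]
    - [[0.02, 0.167, 0.675], [0, 0, 0], -1]
    - [[0, 0, 0], [0, 0, 0], -1]

```text
time: 6.08
ee_pos: [0.5018, 0.4185, 0.199]
eef_rot: [-2.227, -2.216, 0.006]
ft_force: [-0.5, 0.3, 0.5]
grip_width: 0.0
```

```bash
python3 - <<'E'
from h import *
np.set_printoptions(precision=4,suppress=True)
s=arm.sense();print(s['ee_pos'],R.from_rotvec(s['eef_rot']).as_matrix(),s['joint_positions'],s['ft_force'])
p,d,W,T,k=look("wrist","w3")
look("scene","s4"); crop("s4",150,100,410,360,3,"s4c")
X,Y,Z=W[...,0],W[...,1],W[...,2]
m=(Z>.074)&(Z<.081)&(X>.485)&(X<.52)&(Y>.40)&(Y<.45)
q=W[m];print('pad',len(q),q.mean(0),q.min(0),q.max(0))
E
```

```text
[0.5018 0.4185 0.199 ] [[ 0.005   1.     -0.0029]
 [ 1.     -0.005  -0.0026]
 [-0.0027 -0.0029 -1.    ]] [-0.1559  0.7477 -0.8765  1.6002  0.6258  1.1003 -1.2019] [-0.5362  0.3264  0.4539]
pad 2038 [0.5015 0.4229 0.0781] [0.4866 0.4101 0.074 ] [0.5165 0.4341 0.0808]
```

View pics/w3.png

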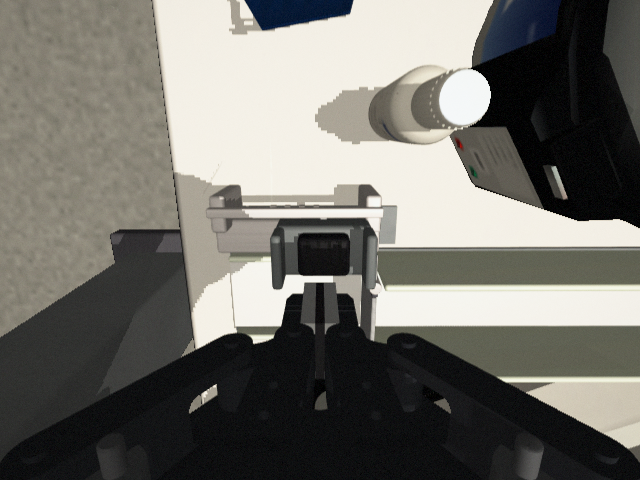

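View pics/s4c.png

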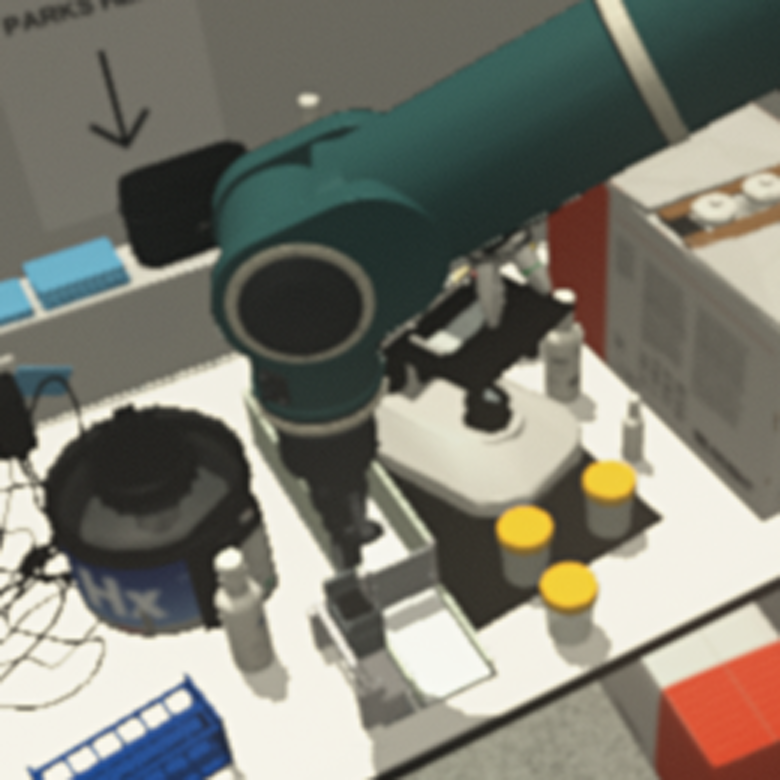

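Call:
apply_moves:
  commands:
    - [[0.07, 0, 0.35], [0, 0, 0], -1]
    - [[0, 0, 0.33], [0, 0, 0], -1]
    - [[0, 0, 0.05], [0, 0, 0], -1]
    - [[0, 0, 0.05], [0, 0, 0], -1]
    - [[0, 0, 0], [0, 0, 0], -1]

```text
time: 6.8
ee_pos: [0.5016, 0.4249, 0.1545]
eef_rot: [-2.224, -2.219, -0.001]
ft_force: [0.0, -0.5, 0.2]
grip_width: 0.0
```

Call:
apply_moves:
  commands:
    - [[-0.02, 0, 0.04], [0, 0, 0], -1]
    - [[0, 0, 0.04], [0, 0, 0], -1]
    - [[0, 0, 0], [0, 0, 0], -1]

```text
time: 7.18
ee_pos: [0.5017, 0.4236, 0.1495]
eef_rot: [-2.224, -2.219, -0.001]
ft_force: [1.0, -0.5, 2.7]
grip_width: 0.003
```

Call:
apply_moves:
  commands:
    - [[0, 0, 0.04], [0, 0, 0], -1]
    - [[0, 0, 0.01], [0, 0, 0], -1]
    - [[0, 0, 0], [0, 0, 0], -1]

```text
time: 7.55
ee_pos: [0.5016, 0.4236, 0.1465]
eef_rot: [-2.224, -2.219, -0.0]
ft_force: [0.4, -0.4, 4.8]
grip_width: 0.001
```

Call:
apply_moves:
  commands:
    - [[0, -0.1, 0], [0, 0, 0], -1]
    - [[0, -0.1, 0], [0, 0, 0], -1]
    - [[0, -0.1, 0], [0, 0, 0], -1]
    - [[0, 0, 0], [0, 0, 0], -1]

```text
time: 8.05
ee_pos: [0.4828, 0.4237, 0.1464]
eef_rot: [-2.223, -2.22, 0.001]
ft_force: [-0.4, -0.7, 5.5]
grip_width: 0.002
```

```bash
python3 - <<'E'
from h import *
np.set_printoptions(precision=4,suppress=True)
s=arm.sense();print(s['ee_pos'],s['ft_force'])
p,d,W,T,k=look("wrist","w4")
X,Y,Z=W[...,0],W[...,1],W[...,2]
m=(Z>.084)&(Z<.095)&(X>.40)&(X<.56)&(Y>.40)&(Y<.45)
q=W[m];print('stops',np.histogram(q[:,0],bins=np.arange(.41,.56,.004)))
crop("w4",220,150,440,330,3.6,"w4c")
E
```

```text
[0.4828 0.4237 0.1464] [-0.4365 -0.7483  5.4669]
stops (array([  0,   0,   0,   0,   0,   0,   0,   0,   0,   0,  27, 554, 275,
         0,  98, 124, 126, 123, 128, 120, 135,  12,   0, 118, 577, 137,
         0,   0,   0,   0,   0,   0,   0,   0,   0,   0,   0]), array([0.41 , 0.414, 0.418, 0.422, 0.426, 0.43 , 0.434, 0.438, 0.442,
       0.446, 0.45 , 0.454, 0.458, 0.462, 0.466, 0.47 , 0.474, 0.478,
       0.482, 0.486, 0.49 , 0.494, 0.498, 0.502, 0.506, 0.51 , 0.514,
       0.518, 0.522, 0.526, 0.53 , 0.534, 0.538, 0.542, 0.546, 0.55 ,
       0.554, 0.558]))
```

View pics/w4c.png

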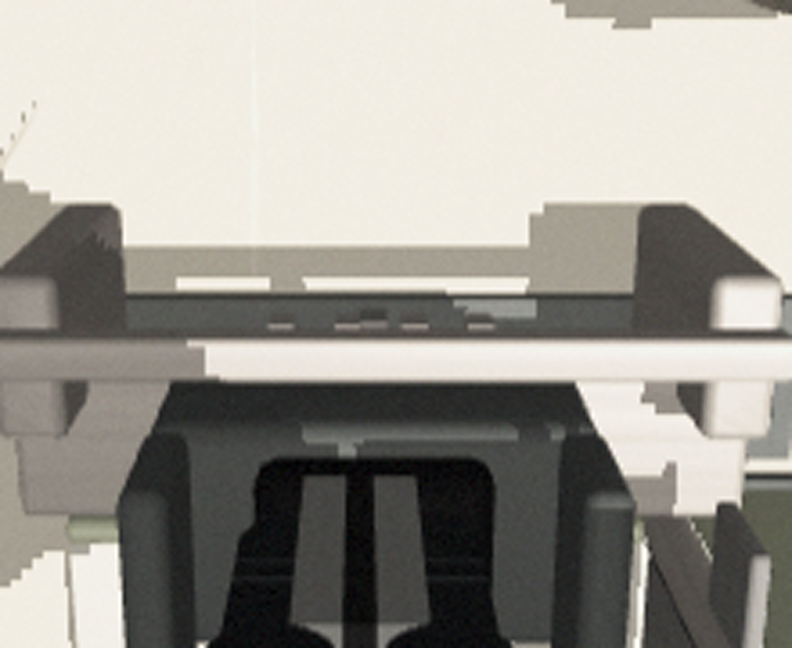

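Call:
apply_moves:
  commands:
    - [[0, -0.1, 0], [0, 0, 0], -1]
    - [[0, -0.1, 0], [0, 0, 0], -1]
    - [[0, -0.1, 0], [0, 0, 0], -1]
    - [[0, -0.07, 0], [0, 0, 0], -1]
    - [[0, 0, 0], [0, 0, 0], -1]

```text
time: 8.72
ee_pos: [0.4611, 0.4237, 0.1465]
eef_rot: [-2.223, -2.219, 0.0]
ft_force: [0.4, 0.5, 4.8]
grip_width: -0.005
```

```bash
cat > stops.py <<'E'
from h import *
def stops(tag):
    s=arm.sense();print(s['ee_pos'].round(4),s['ft_force'].round(1))
    p,d,W,T,k=look("wrist",tag)
    X,Y,Z=W[...,0],W[...,1],W[...,2]
    m=(Z>.084)&(Z<.095)&(X>.40)&(X<.56)&(Y>.405)&(Y<.436)
    h,b=np.histogram(W[m][:,0],bins=np.arange(.41,.56,.003)); print([(round(b[i],3),h[i]) for i in range(len(h)) if h[i]>100])
    return p,d,W
E
python3 -c "
from stops import *
stops('w5')
crop('w5',220,150,440,330,3.6,'w5c')"
```

```text
[0.4611 0.4237 0.1465] [0.4 0.5 4.8]
[(np.float64(0.437), np.int64(342)), (np.float64(0.44), np.int64(291)), (np.float64(0.449), np.int64(102)), (np.float64(0.488), np.int64(351)), (np.float64(0.491), np.int64(293))]
```

View pics/w5c.png

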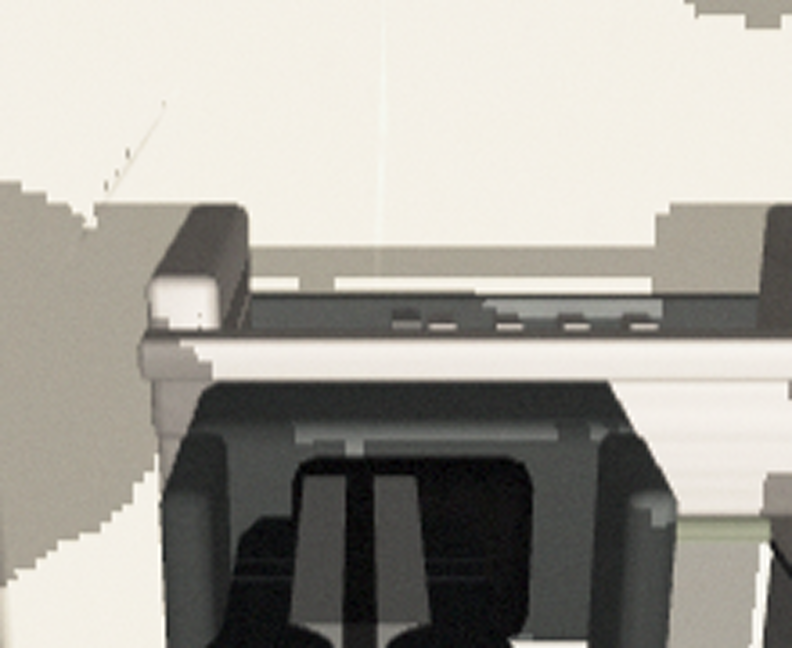

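Call:
apply_moves:
  commands:
    - [[0, -0.05, 0], [0, 0, 0], -1]
    - [[0, -0.05, 0], [0, 0, 0], -1]
    - [[0, 0, 0], [0, 0, 0], -1]

```text
time: 9.15
ee_pos: [0.4573, 0.4233, 0.1465]
eef_rot: [2.224, 2.216, 0.004]
ft_force: [13.6, 2.7, -2.1]
grip_width: -0.004
```

```bash
python3 -c "
from stops import *
stops('w6')
crop('w6',220,150,440,330,3.6,'w6c')"
```

```text
[0.4573 0.4233 0.1465] [13.6  2.7 -2.1]
[(np.float64(0.437), np.int64(266)), (np.float64(0.44), np.int64(162)), (np.float64(0.443), np.int64(102)), (np.float64(0.464), np.int64(105)), (np.float64(0.488), np.int64(368)), (np.float64(0.491), np.int64(291))]
```

Call:
apply_moves:
  commands:
    - [[0, 0.1, 0], [0, 0, 0], -1]
    - [[0, 0, -0.2], [0, 0, 0], -1]
    - [[0, 0, -0.6], [0, 0, 0], -1]
    - [[0, 0, -0.8], [0, 0, 0], -1]
    - [[0, 0, 0], [0, 0, 0], 1]

```text
time: 9.82
ee_pos: [0.4613, 0.4248, 0.2462]
eef_rot: [2.223, 2.22, 0.007]
ft_force: [0.1, 0.5, -0.7]
grip_width: 0.197
```

```bash
python3 -c "
from stops import *
p,d,W=stops('w7'); yellow(p,W)
p,d,W,T,k=look('scene','s7'); yellow(p,W)
m=(W[...,2]>.05)&(W[...,0]>.44)&(W[...,0]<.49)&(W[...,1]>.41)&(W[...,1]<.435);
crop('w7',200,150,440,330,3.3,'w7c')"
```

```text
[0.4613 0.4248 0.2462] [ 0.1  0.5 -0.7]
[(np.float64(0.44), np.int64(175)), (np.float64(0.443), np.int64(183)), (np.float64(0.491), np.int64(165)), (np.float64(0.494), np.int64(175))]
[303.5 402.3] 258 med [0.445  0.2714 0.0605] mid [0.4455 0.3487 0.1519] ext [0.025 0.174 0.191]
[ 71.4 262.9] 1468 med [0.7932 0.8053 0.1859] mid [0.3114 0.758  0.5777] ext [1.067 0.213 0.799]
[352.5 260.4] 216 med [0.5219 0.1525 0.0648] mid [0.1634 0.3889 0.5193] ext [0.771 0.525 0.916]
[324.5 276.1] 245 med [0.5122 0.2489 0.0651] mid [0.1584 0.4377 0.5193] ext [0.761 0.428 0.916]
[ 73.7 288.3] 42 med [0.764  0.8304 0.1121] mid [0.2741 0.7472 0.5433] ext [0.992 0.191 0.868]
[338.9 295.3] 273 med [0.4345 0.2508 0.0636] mid [0.1191 0.4385 0.5187] ext [0.682 0.426 0.917]
```

View pics/w7c.png

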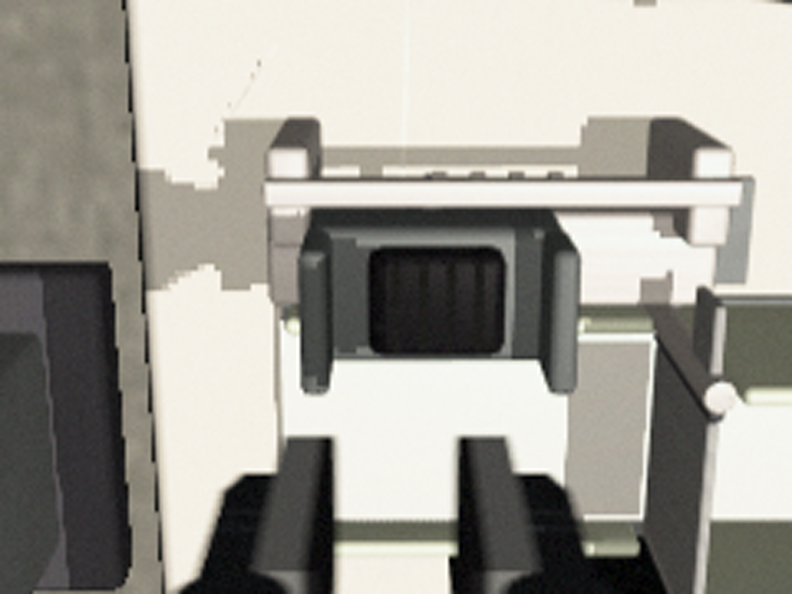

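```bash
python3 -c "
from h import *
for t in ('w2','w3','w5','w6','w7'):
    p,d,W,T,k=load(t)
    X,Y,Z=W[...,0],W[...,1],W[...,2]
    m=(Z>.0845)&(Z<.092)&(X>.40)&(X<.56)&(Y>.407)&(Y<.43)
    x=np.sort(X[m]); g=np.where(np.diff(x)>.01)[0]
    print(t,[ (a.min().round(4),a.max().round(4),len(a)) for a in np.split(x,g+1)])
    m=(Z>.074)&(Z<.083)&(X>.45-.03)&(X<.52)&(Y>.41)&(Y<.435); print(np.median(Z[m]))
    m=(Z>.04)&(Z<.075)&(X>.515)&(X<.55)&(Y>.345)&(Y<.385); print('flap',X[m].min() if m.any() else None)
"
```

```text
w2 [(np.float64(0.4726), np.float64(0.4784), 110), (np.float64(0.5241), np.float64(0.5303), 111)]
0.0781039621087613
flap 0.5307747891181995
w3 [(np.float64(0.4725), np.float64(0.4787), 427), (np.float64(0.5244), np.float64(0.5306), 426)]
0.07827966792601376
flap 0.5311187061702258
w5 [(np.float64(0.4365), np.float64(0.4427), 448), (np.float64(0.4882), np.float64(0.4946), 448)]
0.07931811835511424
flap 0.5308012923204414
w6 [(np.float64(0.4364), np.float64(0.4415), 224), (np.float64(0.4882), np.float64(0.4945), 449)]
0.0786378508574537
flap 0.5306318137151668
w7 [(np.float64(0.4398), np.float64(0.4458), 284), (np.float64(0.4917), np.float64(0.4977), 272)]
0.074884179440742
flap 0.5308484107861042
```

Call:
apply_moves:
  commands:
    - [[0, 0.16, 0.1], [0, 0, 0], -1]
    - [[-0.02, 0, 0.3], [0, 0, 0], -1]
    - [[0, 0, 0.4], [0, 0, 0], -1]
    - [[0, 0, 0.4], [0, 0, 0], -1]
    - [[0, 0, 0.3], [0, 0, 0], -1]
    - [[0, 0, 0.1], [0, 0, 0], -1]
    - [[0, 0, 0.04], [0, 0, 0], -1]
    - [[0, 0, 0], [0, 0, 0], -1]

```text
time: 10.92
ee_pos: [0.4717, 0.4226, 0.1454]
eef_rot: [2.223, 2.218, 0.002]
ft_force: [-1.1, -7.2, 17.6]
grip_width: -0.001
```

Call:
apply_moves:
  commands:
    - [[0.0, 0, -0.02], [0, 0, 0], -1]
    - [[0, -0.08, 0], [0, 0, 0], -1]
    - [[0, -0.08, 0], [0, 0, 0], -1]
    - [[0, 0, 0], [0, 0, 0], -1]

```text
time: 11.42
ee_pos: [0.4611, 0.4229, 0.1457]
eef_rot: [-2.223, -2.22, -0.001]
ft_force: [0.5, 0.1, 7.4]
grip_width: -0.004
```

```bash
cat > st2.py <<'E'
from h import *
def st(t):
    p,d,W,T,k=look("wrist",t)
    X,Y,Z=W[...,0],W[...,1],W[...,2]
    m=(Z>.0845)&(Z<.092)&(X>.40)&(X<.56)&(Y>.407)&(Y<.43)
    x=np.sort(X[m]); g=np.where(np.diff(x)>.01)[0]
    print(t,[ (a.min().round(4),a.max().round(4),len(a)) for a in np.split(x,g+1)])
    m=(Z>.070)&(Z<.083)&(X>.45-.03)&(X<.52)&(Y>.41)&(Y<.435); print('padz',np.median(Z[m]))
    m=(Z>.04)&(Z<.075)&(X>.515)&(X<.55)&(Y>.345)&(Y<.385); print('flap',X[m].min() if m.any() else None)
    return p,d,W
E
python3 -c "
from st2 import *
st('w8')"
```

```text
w8 [(np.float64(0.4365), np.float64(0.4518), 478), (np.float64(0.4664), np.float64(0.4711), 8), (np.float64(0.4882), np.float64(0.4946), 458)]
padz 0.07273908118353255
flap 0.5305853646294308
```

At the end stop again with no side force, so I'll lift straight up.

Call:
apply_moves:
  commands:
    - [[0, 0, -0.1], [0, 0, 0], -1]
    - [[0, 0, -0.1], [0, 0, 0], -1]
    - [[0, 0, -0.6], [0, 0, 0], -1]
    - [[0, 0, -0.9], [0, 0, 0], -1]
    - [[0, 0, -0.9], [0, 0, 0], -1]
    - [[0, 0, 0], [0, 0, 0], 0.5]

```text
time: 12.22
ee_pos: [0.4615, 0.4235, 0.3053]
eef_rot: [2.223, 2.219, 0.008]
ft_force: [-0.3, -0.4, -0.0]
grip_width: 0.201
```

```bash
python3 -c "
from st2 import *
s=arm.sense(); print(s['ee_pos'],s['joint_positions'].round(2))
p,d,W=st('w9'); yellow(p,W)
p,d,W,T,k=look('top','t9'); yellow(p,W)"
```

```text
[0.46148931 0.42351812 0.30530324] [-0.12  0.6  -0.97  1.59  0.52  1.23 -1.19]
w9 [(np.float64(0.4366), np.float64(0.4422), 182), (np.float64(0.4883), np.float64(0.4944), 190)]
padz 0.07814687822176253
flap 0.5308138626736265
[305.2 377.5] 1007 med [0.4444 0.248  0.0617] mid [0.4437 0.3602 0.2158] ext [0.033 0.273 0.318]
[103.5 147.8] 122 med [0.8636 0.7617 0.1727] mid [0.8381 0.7664 0.189 ] ext [0.099 0.036 0.037]
[342.5 265.6] 264 med [0.5254 0.1495 0.0661] mid [0.5265 0.1506 0.8916] ext [0.046 0.046 1.657]
[306.6 270.1] 267 med [0.5168 0.247  0.0666] mid [0.5168 0.2482 0.069 ] ext [0.046 0.046 0.01 ]
[306.8 298.6] 260 med [0.4406 0.2477 0.0653] mid [0.4387 0.2489 0.0681] ext [0.046 0.046 0.012]
```

Call:
apply_moves:
  commands:
    - [[-0.73, -0.11, 0], [0, 0, 0], 0.7]
    - [[-0.73, -0.11, 0], [0, 0, 0], 0.7]
    - [[-0.73, -0.11, 0], [0, 0, 0], 0.7]
    - [[-0.73, -0.11, 0], [0, 0, 0], 0.7]
    - [[0, 0, 0], [0, 0, -0.157], 0.7]
    - [[0, 0, 0], [0, 0, -0.157], 0.7]
    - [[0, 0, 0], [0, 0, -0.157], 0.7]
    - [[0, 0, 0], [0, 0, -0.157], 0.7]

```text
time: 13.32
ee_pos: [0.4342, 0.2469, 0.3001]
eef_rot: [-1.421, -2.8, 0.002]
ft_force: [0.1, -0.1, -0.5]
grip_width: 0.85
```

Call:
apply_moves:
  commands:
    - [[0, 0, 0], [0, 0, -0.157], 0.7]
    - [[0, 0, 0], [0, 0, 0], 0.7]

```text
time: 13.58
ee_pos: [0.4343, 0.2469, 0.3003]
eef_rot: [-1.206, -2.899, 0.001]
ft_force: [-0.1, -1.0, 1.2]
grip_width: 0.848
```

```bash
cat > tgt.py <<'E'
from h import *
def delta(x,y,z,tag=None):
    s=arm.sense(); M=R.from_rotvec(s['eef_rot']).as_matrix(); e=np.array([x,y,z])-s['ee_pos']
    tilt=R.from_matrix(M.T@np.c_[[M[0,0],M[1,0],0],[M[1,0],-M[0,0],0],[0,0,-1]]).as_rotvec()
    print('pos',s['ee_pos'].round(4),'yaw',np.arctan2(M[1,0],M[0,0]).round(3),'d units',(M.T@e/.06).round(3),'tiltfix',tilt.round(3),'F',s['ft_force'].round(1),'q',s['joint_positions'].round(2))
E
python3 -c "
from tgt import *
delta(.436,.249,.2)
p,d,W,T,k=look('wrist','w10'); yellow(p,W)
p,d,W,T,k=look('scene','s10'); yellow(p,W)"
```

```text
pos [0.4343 0.2469 0.3003] yaw 2.353 d units [0.002 0.047 1.671] tiltfix [-0.002 -0.001  0.   ] F [-0.1 -1.   1.2] q [ 0.41  0.44 -1.22  1.9   0.46  1.13 -0.21]
[324.4 216.8] 2396 med [0.4354 0.2495 0.0617] mid [0.4209 0.2615 0.2133] ext [0.079 0.075 0.313]
[382.7 274.3] 2106 med [0.5124 0.2494 0.0634] mid [0.4599 0.2615 0.214 ] ext [0.158 0.075 0.311]
[317.8 345.3] 1767 med [0.5231 0.1525 0.0633] mid [0.465  0.2127 0.2141] ext [0.168 0.173 0.311]
[ 71.4 262.8] 1469 med [0.7925 0.8064 0.1863] mid [0.3114 0.7575 0.5781] ext [1.067 0.212 0.799]
[352.4 260.3] 213 med [0.5218 0.1531 0.0651] mid [0.5227 0.1508 0.0653] ext [0.05  0.051 0.008]
[324.5 276.1] 250 med [0.5119 0.249  0.065 ] mid [0.1571 0.4381 0.5193] ext [0.758 0.427 0.916]
[ 73.6 288.2] 41 med [0.7646 0.8292 0.1124] mid [0.7634 0.825  0.1126] ext [0.014 0.036 0.007]
[338.9 295.2] 272 med [0.4347 0.2495 0.063 ] mid [0.1194 0.4387 0.5184] ext [0.683 0.426 0.918]
```

View pics/w10.png

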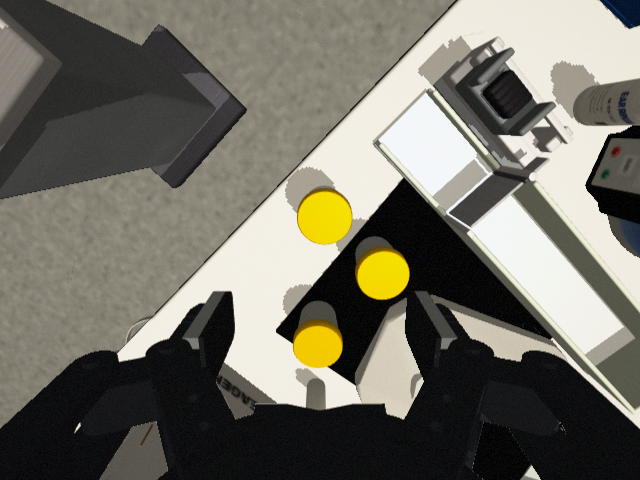

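Call:
apply_moves:
  commands:
    - [[0.01, 0.043, 0.8], [0, 0, 0], 0.7]
    - [[0, 0, 0.8], [0, 0, 0], 0.7]
    - [[0, 0, 0.7], [0, 0, 0], 0.7]
    - [[0, 0, 0.6], [0, 0, 0], 0.7]
    - [[0, 0, 0.4], [0, 0, 0], 0.7]
    - [[0, 0, 0], [0, 0, 0], 0.7]

```text
time: 14.42
ee_pos: [0.4352, 0.2493, 0.102]
eef_rot: [-1.208, -2.898, 0.003]
ft_force: [-0.4, 0.2, 0.9]
grip_width: 0.848
```

```bash
python3 -c "
from tgt import *
delta(.4355,.2495,.102)
p,d,W,T,k=look('wrist','w11'); yellow(p,W)
look('scene','s11'); crop('s11',220,180,400,340,4,'s11c')"
```

```text
pos [0.4352 0.2493 0.102 ] yaw 2.352 d units [-0.002  0.006  0.   ] tiltfix [-0.003 -0.001  0.   ] F [-0.4  0.2  0.9] q [ 0.15  0.71 -0.92  2.03  0.79  0.81 -0.47]
[324.5 347.6] 12985 med [0.435  0.2501 0.0618] mid [0.4215 0.263  0.1145] ext [0.079 0.077 0.114]
[497.9 454.7] 2286 med [0.5163 0.2647 0.0634] mid [0.4578 0.2769 0.1154] ext [0.151 0.049 0.112]
```

View pics/w11.png

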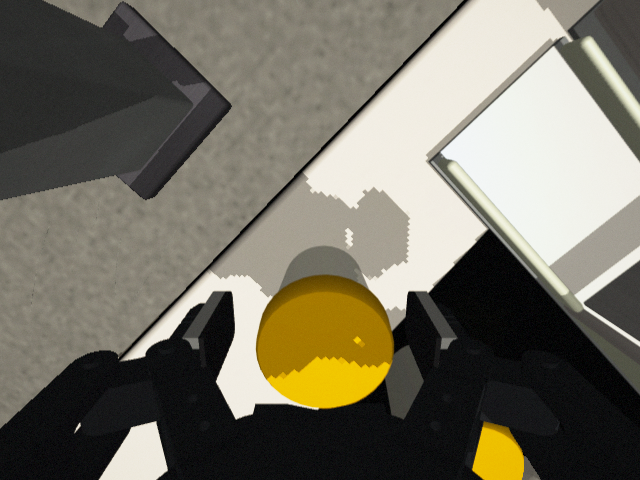

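View pics/s11c.png

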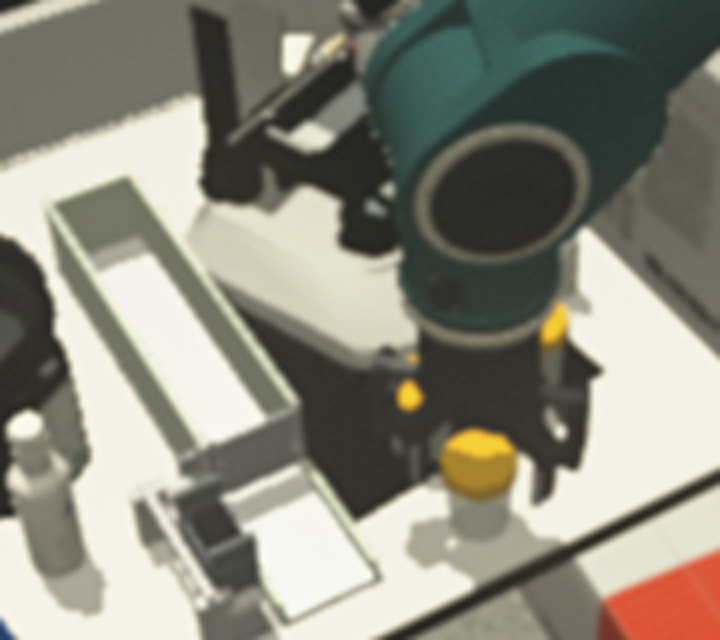

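Call:
apply_moves:
  commands:
    - [[0, 0, 0], [0, 0, 0], -1]
    - [[0, 0, 0], [0, 0, 0], -1]
    - [[0, 0, 0], [0, 0, 0], -1]
    - [[0, 0, 0], [0, 0, 0], -1]
    - [[0, 0, -0.1], [0, 0, 0], -1]
    - [[0, 0, -0.4], [0, 0, 0], -1]
    - [[0, 0, -0.5], [0, 0, 0], -1]
    - [[0, 0, 0], [0, 0, 0], -1]

```text
time: 15.52
ee_pos: [0.4368, 0.2499, 0.1652]
eef_rot: [1.206, 2.898, 0.003]
ft_force: [0.3, -0.7, -1.7]
grip_width: 0.576
```

```bash
python3 -c "
from tgt import *
delta(.476,.3657,.162)
p,d,W,T,k=look('wrist','w12'); yellow(p,W)
look('scene','s12'); crop('s12',220,180,400,340,4,'s12c')"
```

```text
pos [0.4368 0.2499 0.1652] yaw 2.353 d units [0.908 1.825 0.058] tiltfix [0.003 0.001 0.   ] F [ 0.3 -0.7 -1.7] q [ 0.23  0.62 -1.02  2.    0.68  0.9  -0.38]
[321. 343.] 12852 med [0.4351 0.25   0.1225] mid [0.4221 0.2628 0.1771] ext [0.078 0.078 0.115]
[446.  338.3] 59 med [0.5124 0.2729 0.062 ] mid [0.4885 0.278  0.0971] ext [0.059 0.013 0.078]
```

View pics/s12c.png

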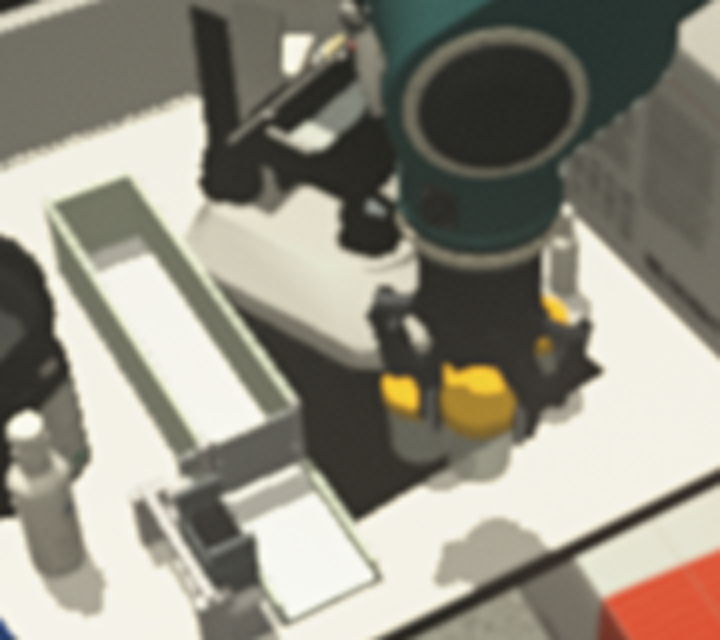

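Call:
apply_moves:
  commands:
    - [[0.225, 0.455, 0], [0, 0, 0], -1]
    - [[0.225, 0.455, 0], [0, 0, 0], -1]
    - [[0.25, 0.42, 0], [0, 0, 0], -1]
    - [[0.25, 0.42, 0], [0, 0, 0], -1]
    - [[0, 0, 0], [0, 0, 0.157], -1]
    - [[0, 0, 0], [0, 0, 0.157], -1]
    - [[0, 0, 0], [0, 0, 0.157], -1]
    - [[0, 0, 0], [0, 0, 0.157], -1]

```text
time: 16.62
ee_pos: [0.4699, 0.3637, 0.1622]
eef_rot: [-2.049, -2.381, 0.002]
ft_force: [0.4, -0.2, -1.6]
grip_width: 0.579
```

Call:
apply_moves:
  commands:
    - [[0, 0, 0], [0, 0, 0.157], -1]
    - [[0, 0, 0], [0, 0, 0], -1]

```text
time: 16.88
ee_pos: [0.4699, 0.3639, 0.1625]
eef_rot: [2.222, 2.22, -0.002]
ft_force: [0.3, -0.7, -0.5]
grip_width: 0.58
```

```bash
python3 -c "
from tgt import *
delta(.471,.3657,.11)
p,d,W,T,k=look('wrist','w13'); yellow(p,W)
look('scene','s13'); crop('s13',220,180,400,340,4,'s13c')"
```

```text
pos [0.4699 0.3639 0.1625] yaw 1.57 d units [0.032 0.018 0.875] tiltfix [-0.     0.001 -0.   ] F [ 0.3 -0.7 -0.5] q [-0.13  0.67 -0.79  1.78  0.58  0.94 -1.17]
[320.  339.2] 13010 med [0.468  0.3644 0.1198] mid [0.4679 0.3872 0.1732] ext [0.049 0.1   0.117]
```

View pics/w13.png

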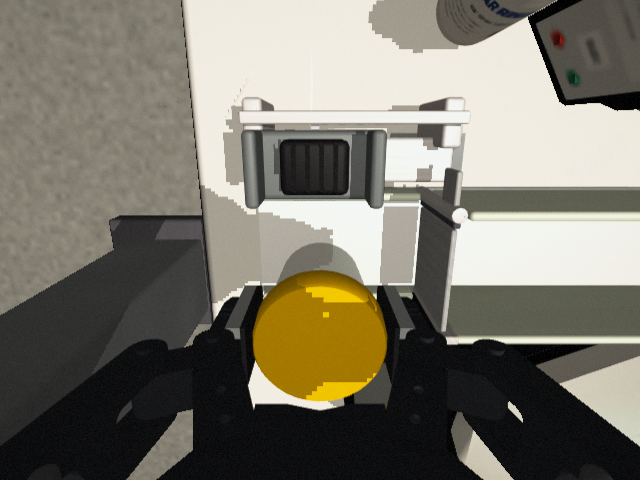

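Call:
apply_moves:
  commands:
    - [[0.025, 0.0, 0.35], [0, 0, 0], -1]
    - [[0, 0, 0.3], [0, 0, 0], -1]
    - [[0, 0, 0.15], [0, 0, 0], -1]
    - [[0, 0, 0.06], [0, 0, 0], -1]
    - [[0, 0, 0], [0, 0, 0], -1]

```text
time: 17.6
ee_pos: [0.4702, 0.3656, 0.1116]
eef_rot: [-2.223, -2.219, -0.0]
ft_force: [-0.0, 1.2, -0.3]
grip_width: 0.578
```

```bash
python3 -c "
from tgt import *
delta(.471,.3657,.11)
p,d,W,T,k=look('wrist','w14'); yellow(p,W)"
```

```text
pos [0.4702 0.3656 0.1116] yaw 1.569 d units [0.001 0.013 0.027] tiltfix [-0. -0.  0.] F [-0.   1.2 -0.3] q [-0.17  0.74 -0.74  1.8   0.64  0.86 -1.22]
[320.1 338.9] 13141 med [0.4684 0.3664 0.069 ] mid [0.4681 0.3889 0.1224] ext [0.049 0.1   0.117]
```

Call:
apply_moves:
  commands:
    - [[0, 0, 0.025], [0, 0, 0], -1]
    - [[0, 0, 0], [0, 0, 0], 0.5]
    - [[0, 0, 0], [0, 0, 0], 0.5]
    - [[0, 0, 0], [0, 0, 0], 0.5]
    - [[0, 0, -0.4], [0, 0, 0], 0.5]
    - [[0, 0, -0.7], [0, 0, 0], 0.5]
    - [[0, 0, -0.5], [0, 0, 0], -1]
    - [[0, 0, 0], [0, 0, 0], -1]

```text
time: 18.65
ee_pos: [0.4708, 0.3663, 0.2098]
eef_rot: [2.223, 2.219, 0.007]
ft_force: [-0.3, -0.2, -0.6]
grip_width: 0.333
```

```bash
python3 -c "
from tgt import *
from st2 import *
delta(.415,.366,.11)
p,d,W=st('w15'); yellow(p,W)
crop('w15',180,150,480,450,2,'w15c')"
```

```text
pos [0.4708 0.3663 0.2098] yaw 1.569 d units [-0.012 -0.937  1.659] tiltfix [ 0.004 -0.002 -0.   ] F [-0.3 -0.2 -0.6] q [-0.1   0.61 -0.84  1.75  0.53  1.01 -1.13]
w15 [(np.float64(0.4365), np.float64(0.4427), 488), (np.float64(0.4884), np.float64(0.4946), 479)]
padz 0.07824907470631841
flap 0.5307369574914796
[318.7 252.9] 4617 med [0.4688 0.3653 0.0668] mid [0.4685 0.3892 0.1705] ext [0.049 0.101 0.218]
[359.6 392. ] 532 med [0.4798 0.3834 0.212 ] mid [0.4751 0.4061 0.2416] ext [0.013 0.067 0.076]
```

View pics/w15.png

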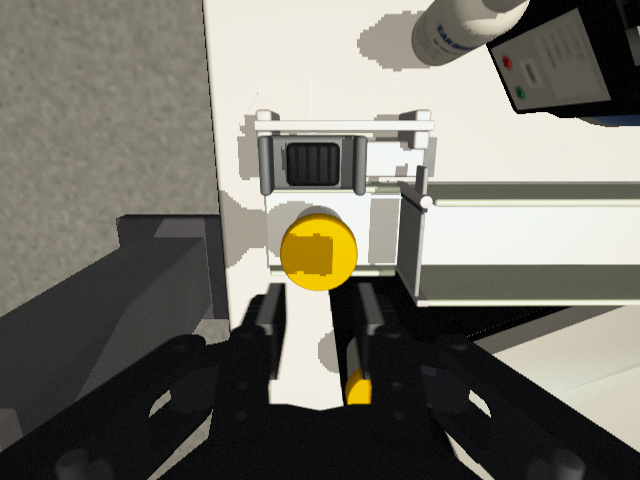

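Call:
apply_moves:
  commands:
    - [[-0.01, -0.5, 0], [0, 0, 0], -1]
    - [[0, -0.5, 0], [0, 0, 0], -1]
    - [[0, 0, 0.6], [0, 0, 0], -1]
    - [[0, 0, 0.6], [0, 0, 0], -1]
    - [[0, 0, 0.5], [0, 0, 0], -1]
    - [[0, 0, 0], [0, 0, 0], -1]

```text
time: 19.45
ee_pos: [0.4092, 0.3644, 0.1025]
eef_rot: [-2.222, -2.219, 0.006]
ft_force: [-0.7, 0.8, 0.9]
grip_width: 0.002
```

```bash
python3 -c "
from tgt import *
delta(.42,.366,.108)
p,d,W,T,k=look('wrist','w16'); yellow(p,W)
look('scene','s16'); crop('s16',220,180,400,340,4,'s16c')"
```

```text
pos [0.4092 0.3644 0.1025] yaw 1.569 d units [ 0.027  0.18  -0.092] tiltfix [-0.003  0.002 -0.   ] F [-0.7  0.8  0.9] q [-0.21  0.69 -0.75  1.92  0.65  0.79 -1.32]
[507.8 334.1] 11227 med [0.4708 0.3719 0.0668] mid [0.4504 0.3916 0.1167] ext [0.086 0.093 0.11 ]
```

View pics/w16.png

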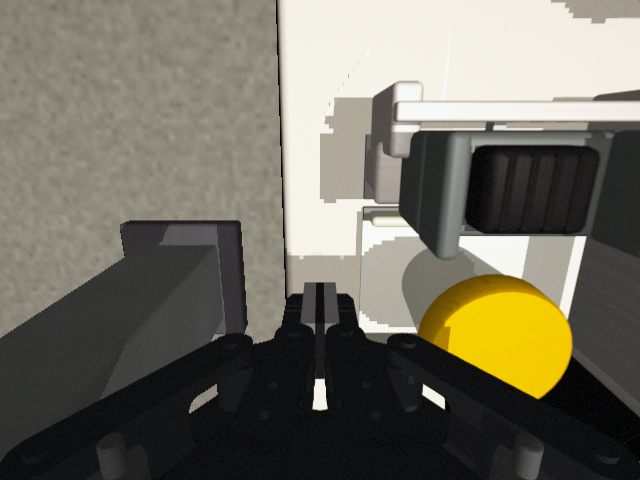

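View pics/s16c.png

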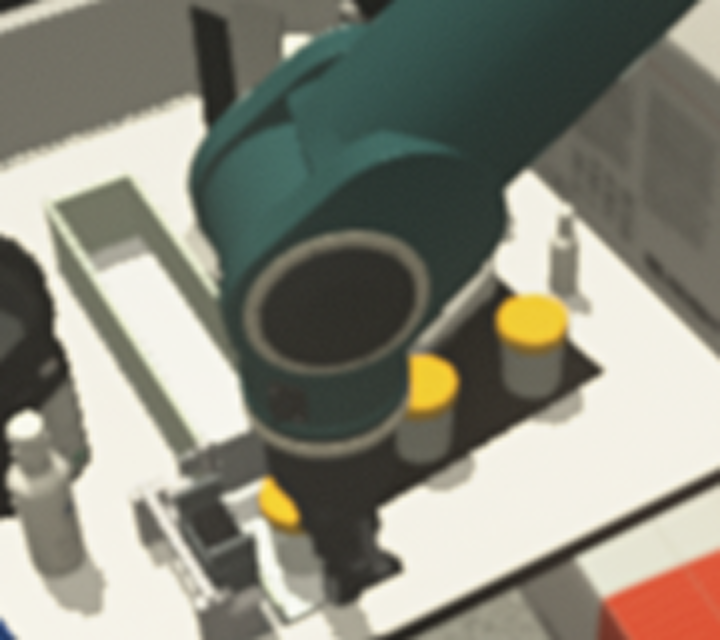

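Call:
apply_moves:
  commands:
    - [[0.03, 0, -0.2], [0, 0, 0], -1]
    - [[0, 0.2, 0], [0, 0, 0], -1]
    - [[0, 0.2, 0], [0, 0, 0], -1]
    - [[0, 0.2, 0], [0, 0, 0], -1]
    - [[0, 0.2, 0], [0, 0, 0], -1]
    - [[0, 0.2, 0], [0, 0, 0], -1]
    - [[0, 0, 0], [0, 0, 0], -1]

```text
time: 20.42
ee_pos: [0.4711, 0.3665, 0.1159]
eef_rot: [-2.225, -2.218, -0.0]
ft_force: [0.0, 0.4, 0.0]
grip_width: 0.002
```

```bash
python3 -c "
from tgt import *
delta(.583,.366,.115)
p,d,W,T,k=look('wrist','w17'); yellow(p,W)
look('scene','s17'); crop('s17',220,180,400,340,4,'s17c')"
```

```text
pos [0.4711 0.3665 0.1159] yaw 1.568 d units [-0.003  1.866  0.014] tiltfix [-0. -0.  0.] F [0.  0.4 0. ] q [-0.16  0.74 -0.75  1.79  0.64  0.87 -1.21]
[428.6 313.9] 7487 med [0.5104 0.3737 0.0668] mid [0.502  0.3958 0.1234] ext [0.065 0.088 0.124]
[426.1 388.4] 48 med [0.5112 0.3407 0.0669] mid [0.5118 0.3413 0.067 ] ext [0.004 0.003 0.002]
```

View pics/w17.png

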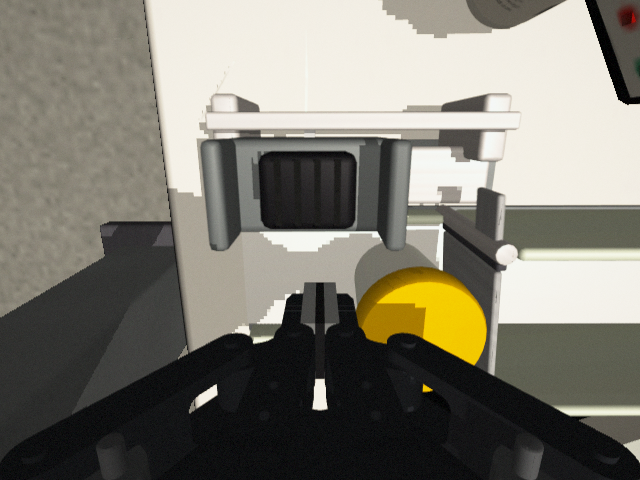

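Call:
apply_moves:
  commands:
    - [[0, 0.15, 0], [0, 0, 0], -1]
    - [[0, 0.15, 0], [0, 0, 0], -1]
    - [[0, 0.15, 0], [0, 0, 0], -1]
    - [[0, 0.15, 0], [0, 0, 0], -1]
    - [[0, 0.15, 0], [0, 0, 0], -1]
    - [[0, 0, 0], [0, 0, 0], -1]

```text
time: 21.28
ee_pos: [0.516, 0.3665, 0.116]
eef_rot: [-2.225, -2.218, -0.001]
ft_force: [-0.5, -0.7, 0.2]
grip_width: -0.0
```

```bash
python3 -c "
from tgt import *
delta(.583,.366,.115)
p,d,W,T,k=look('wrist','w18'); yellow(p,W)
look('scene','s18'); crop('s18',220,180,400,340,4,'s18c')"
```

```text
pos [0.516  0.3665 0.116 ] yaw 1.568 d units [-0.005  1.117  0.017] tiltfix [ 0. -0. -0.] F [-0.5 -0.7  0.2] q [-0.15  0.78 -0.74  1.7   0.64  0.92 -1.15]
[432.1 320.6] 6012 med [0.5569 0.371  0.0668] mid [0.5464 0.3951 0.1236] ext [0.064 0.089 0.124]
[429.8 393. ] 168 med [0.5581 0.3381 0.0669] mid [0.5392 0.3861 0.1243] ext [0.05  0.107 0.122]
```

View pics/w18.png

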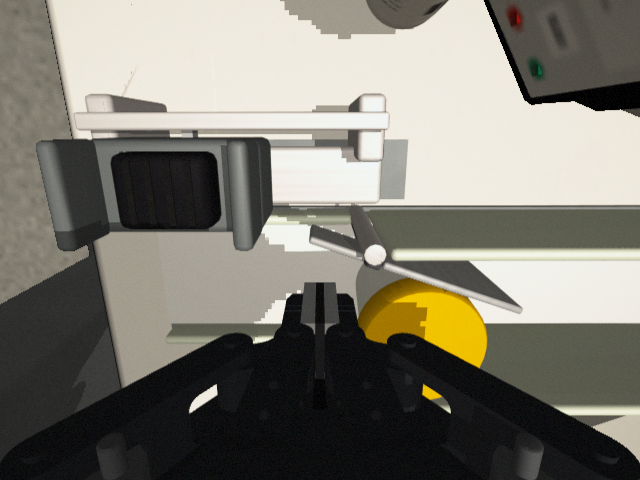

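Call:
apply_moves:
  commands:
    - [[0, 0.17, 0], [0, 0, 0], -1]
    - [[0, 0.17, 0], [0, 0, 0], -1]
    - [[0, 0.17, 0], [0, 0, 0], -1]
    - [[0, 0.17, 0], [0, 0, 0], -1]
    - [[0, 0.17, 0], [0, 0, 0], -1]
    - [[0, 0.15, 0], [0, 0, 0], -1]
    - [[0, 0.1, 0], [0, 0, 0], -1]
    - [[0, 0, 0], [0, 0, 0], -1]

```text
time: 22.38
ee_pos: [0.5816, 0.3664, 0.116]
eef_rot: [-2.224, -2.219, -0.0]
ft_force: [-0.9, -0.2, -0.2]
grip_width: 0.0
```

```bash
python3 -c "
from tgt import *
delta(.583,.366,.115)
p,d,W,T,k=look('wrist','w19'); yellow(p,W)
look('scene','s19'); crop('s19',200,130,400,340,3.5,'s19c')"
```

```text
pos [0.5816 0.3664 0.116 ] yaw 1.568 d units [-0.006  0.024  0.016] tiltfix [-0. -0.  0.] F [-0.9 -0.2 -0.2] q [-0.14  0.86 -0.72  1.55  0.64  0.99 -1.05]
[433.3 320.4] 6004 med [0.623  0.371  0.0668] mid [0.612  0.395  0.1235] ext [0.064 0.089 0.124]
[429.8 393. ] 170 med [0.6237 0.3379 0.0667] mid [0.6204 0.348  0.0792] ext [0.019 0.031 0.033]
```

View pics/w19.png

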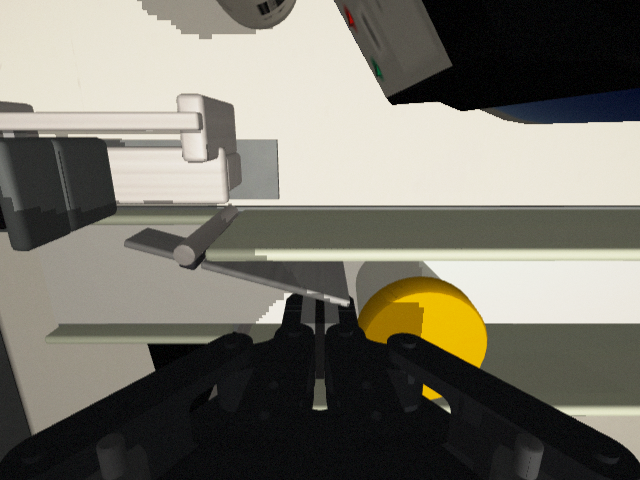

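View pics/s19c.png

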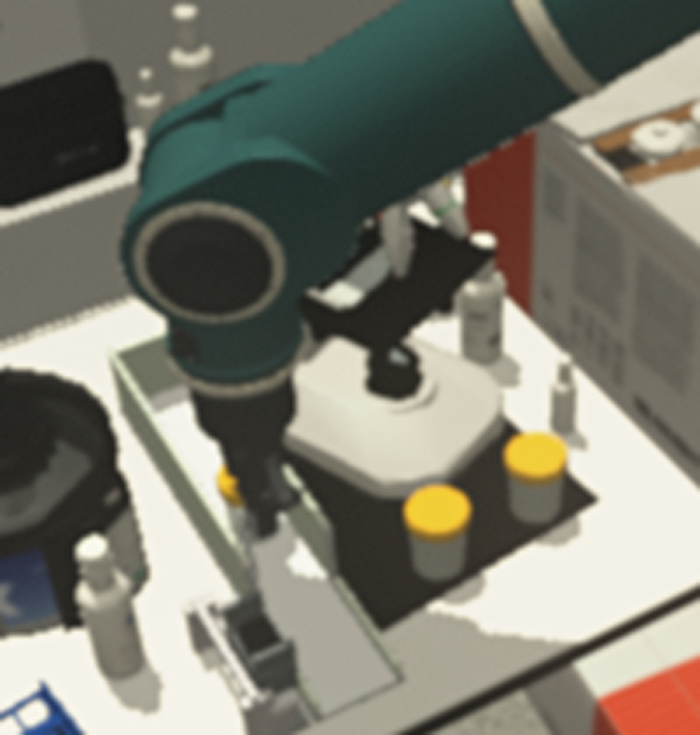

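Call:
apply_moves:
  commands:
    - [[0, -0.03, -0.3], [0, 0, 0], -1]
    - [[0, 0, -0.6], [0, 0, 0], -1]
    - [[0, 0, -0.8], [0, 0, 0], -1]
    - [[0, -0.6, -0.6], [0, 0, 0], 0.7]
    - [[0, -0.6, 0], [0, 0, 0], 0.7]
    - [[0, 0, 0], [0, 0, 0], 0.7]

```text
time: 23.22
ee_pos: [0.505, 0.3675, 0.2563]
eef_rot: [2.219, 2.222, 0.002]
ft_force: [0.6, 0.5, -0.2]
grip_width: 0.635
```

```bash
python3 -c "
from tgt import *
delta(.512,.249,.26)
p,d,W,T,k=look('wrist','w20'); yellow(p,W)
p,d,W,T,k=look('scene','s20'); yellow(p,W);crop('s20',200,130,400,340,3.5,'s20c')"
```

```text
pos [0.505  0.3675 0.2563] yaw 1.572 d units [-1.975  0.114 -0.063] tiltfix [ 0.002 -0.    -0.   ] F [ 0.6  0.5 -0.2] q [-0.08  0.61 -0.85  1.64  0.5   1.12 -1.06]
[470.9 240.4] 3203 med [0.6188 0.3601 0.0667] mid [0.5738 0.3869 0.1937] ext [0.142 0.108 0.264]
[332.4 359.5] 2393 med [0.5139 0.2513 0.0635] mid [0.5141 0.3327 0.1921] ext [0.049 0.216 0.267]
[ 71.4 263. ] 1482 med [0.7931 0.8095 0.1859] mid [0.3106 0.7577 0.5779] ext [1.065 0.212 0.799]
[352.4 260.4] 214 med [0.5222 0.1529 0.0651] mid [0.5226 0.1507 0.0652] ext [0.053 0.049 0.008]
[270.9 266.3] 212 med [0.6163 0.3572 0.0682] mid [0.6178 0.3579 0.0688] ext [0.052 0.049 0.008]
[324.5 276.1] 244 med [0.5112 0.2502 0.0653] mid [0.5121 0.2489 0.0657] ext [0.049 0.049 0.008]
[ 74.5 287.8] 46 med [0.7643 0.8257 0.1114] mid [0.7655 0.8237 0.1142] ext [0.015 0.039 0.011]
```

View pics/w20.png

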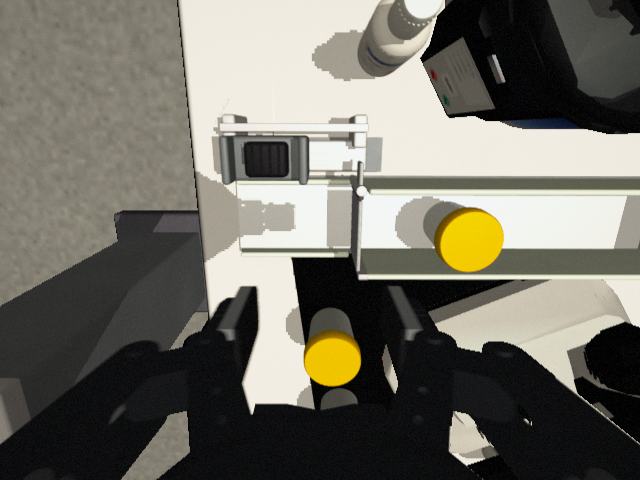

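```bash
python3 -c "
from h import *
np.set_printoptions(precision=3,suppress=True)
for tag,c in (('s11',(.4352,.2493,.102)),('s12',(.4368,.2499,.1652))):
    p,d,W,T,k=load(tag); X,Y,Z=W[...,0],W[...,1],W[...,2]
    r=np.hypot(X-c[0],Y-c[1])
    for z in np.arange(.0,.36,.02):
        m=(Z>c[2]+z)&(Z<c[2]+z+.02)&(r<.14)
        if m.sum()>5: print(tag,z.round(2),m.sum(),'dx',(X[m].min()-c[0]).round(3),(X[m].max()-c[0]).round(3),'dy',(Y[m].min()-c[1]).round(3),(Y[m].max()-c[1]).round(3))
p,d,W,T,k=load('w10'); X,Y,Z=W[...,0],W[...,1],W[...,2]
p,d,W,T,k=load('s1'); X2,Y2,Z2=W[...,0],W[...,1],W[...,2]
for x in np.arange(.5,.64,.02):
  print(x.round(2),[ (max([0]+list(Z2[(abs(X2-x-.01)<.01)&(abs(Y2-y-.01)<.01)])).__round__(3)) for y in np.arange(.12,.34,.02)])
m=(Z2>.15)&(X2>.5)&(X2<.66)&(Y2>.1)&(Y2<.33)
for x in np.arange(.54,.66,.01):
  n=m&(abs(X2-x-.005)<.005); print(x.round(2),n.sum(), (Y2[n].min(),Y2[n].max(),Z2[n].min(),Z2[n].max()) if n.any() else '')
"
```

```text
s11 0.0 209 dx -0.061 0.046 dy -0.056 0.058
s11 0.02 280 dx -0.059 0.054 dy -0.055 0.056
s11 0.04 144 dx -0.056 0.052 dy -0.053 0.054
s11 0.06 168 dx -0.041 0.013 dy -0.024 0.039
s11 0.08 181 dx -0.041 0.011 dy -0.024 0.039
s11 0.1 66 dx -0.049 0.003 dy -0.032 0.047
s11 0.12 275 dx -0.05 0.026 dy -0.037 0.049
s11 0.14 234 dx -0.049 0.014 dy -0.036 0.05
s11 0.16 199 dx -0.049 0.01 dy -0.027 0.049
s11 0.18 133 dx -0.063 0.019 dy -0.019 0.055
s11 0.2 223 dx -0.068 0.046 dy -0.036 0.066
s11 0.22 417 dx -0.076 0.063 dy -0.055 0.07
s11 0.24 671 dx -0.079 0.136 dy -0.065 0.071
s11 0.26 969 dx -0.08 0.137 dy -0.076 0.066
s11 0.28 956 dx -0.081 0.134 dy -0.093 0.052
s11 0.3 819 dx -0.084 0.049 dy -0.116 0.027
s11 0.32 835 dx -0.09 0.041 dy -0.111 0.002
s11 0.34 641 dx -0.092 0.01 dy -0.108 -0.026
s12 0.0 196 dx -0.057 0.036 dy -0.037 0.054
s12 0.02 361 dx -0.06 0.05 dy -0.056 0.056
s12 0.04 69 dx -0.04 0.027 dy -0.032 0.035
s12 0.06 192 dx -0.041 0.008 dy -0.027 0.038
s12 0.08 208 dx -0.042 0.007 dy -0.026 0.038
s12 0.1 88 dx -0.05 0.008 dy -0.034 0.047
s12 0.12 321 dx -0.052 0.017 dy -0.043 
[... 3286 characters left out ...]
)
0.61 310 (np.float64(0.14131643245492032), np.float64(0.27193833082134805), np.float64(0.17130775943038712), np.float64(0.3799193245074398))
0.62 241 (np.float64(0.137522347344334), np.float64(0.2800634974696868), np.float64(0.16851801974687552), np.float64(0.35880955024837013))
0.63 275 (np.float64(0.12132051452096493), np.float64(0.28213904754107644), np.float64(0.16999858960362135), np.float64(0.36004433889792986))
0.64 283 (np.float64(0.1192877645910605), np.float64(0.2868639014243294), np.float64(0.1675624259965498), np.float64(0.3562663927981058))
0.65 247 (np.float64(0.1276181311468254), np.float64(0.2923369413572504), np.float64(0.1698426631705786), np.float64(0.35507757600360546))
```

Call:
apply_moves:
  commands:
    - [[-0.41, -0.355, -0.18], [0, 0, 0], 0.7]
    - [[-0.41, -0.355, -0.18], [0, 0, 0], 0.7]
    - [[-0.41, -0.355, -0.18], [0, 0, 0], 0.7]
    - [[-0.41, -0.355, -0.18], [0, 0, 0], 0.7]
    - [[0, 0, 0], [0, 0, -0.1745], 0.7]
    - [[0, 0, 0], [0, 0, -0.1745], 0.7]
    - [[0, 0, 0], [0, 0, -0.1745], 0.7]
    - [[0, 0, 0], [0, 0, -0.1745], 0.7]

```text
time: 24.32
ee_pos: [0.4227, 0.2683, 0.2977]
eef_rot: [-1.324, -2.849, -0.001]
ft_force: [0.4, 0.0, 1.1]
grip_width: 0.851
```

Call:
apply_moves:
  commands:
    - [[0, 0, 0], [0, 0, -0.1745], 0.7]
    - [[0, 0, 0], [0, 0, -0.1745], 0.7]
    - [[0, 0, 0], [0, 0, -0.1745], 0.7]
    - [[0, 0, 0], [0, 0, -0.1745], 0.7]
    - [[0, 0, 0], [0, 0, -0.1745], 0.7]
    - [[0, 0, 0], [0, -0.15, 0], 0.7]
    - [[0, 0, 0], [0, -0.15, 0], 0.7]
    - [[0, 0, 0], [0, 0, 0], 0.7]

```text
time: 25.32
ee_pos: [0.4216, 0.2684, 0.2979]
eef_rot: [0.002, 2.84, -0.003]
ft_force: [0.1, -0.3, 0.8]
grip_width: 0.848
```

```bash
cat > tgt2.py <<'E'
from h import *
def gd(x,y,z,a=.054):
    "delta so that point a ahead of TCP on tool axis comes to x,y,z"
    s=arm.sense(); M=R.from_rotvec(s['eef_rot']).as_matrix(); g=s['ee_pos']+a*M[:,2]
    e=np.array([x,y,z])-g
    print('tcp',s['ee_pos'].round(4),'grasp',g.round(4),'z',M[:,2].round(3),'y',M[:,1].round(3)); print('world d units',(e/.06).round(3),'tool d units',(M.T@e/.06).round(3),'F',s['ft_force'].round(1),'q',s['joint_positions'].round(2)); print('tool: worldX',M[0].round(3),'Y',M[1].round(3),'Z',M[2].round(3))
E
python3 -c "
from tgt2 import *
gd(.5125,.2495,.053)
p,d,W,T,k=look('wrist','w21'); yellow(p,W)
p,d,W,T,k=look('scene','s21'); yellow(p,W);crop('s21',200,130,400,340,3.5,'s21c')"
```

```text
tcp [0.4216 0.2684 0.2979] grasp [0.4376 0.2683 0.2463] z [ 0.297 -0.002 -0.955] y [ 0.001  1.    -0.002]
world d units [ 1.248 -0.313 -3.222] tool d units [-0.235 -0.306  3.448] F [ 0.1 -0.3  0.8] q [ 0.35  0.29 -1.21  2.04  0.65  0.89  0.36]
tool: worldX [-0.955  0.001  0.297] Y [ 0.001  1.    -0.002] Z [-0.297 -0.002 -0.955]
[298.5 230.9] 1931 med [0.5109 0.2485 0.0632] mid [0.4338 0.2483 0.2003] ext [0.209 0.048 0.284]
[198.1 240.2] 1851 med [0.5214 0.152  0.0632] mid [0.439  0.198  0.2002] ext [0.219 0.142 0.284]
[393.9 312.6] 758 med [0.6157 0.35   0.0663] mid [0.4861 0.3164 0.2019] ext [0.314 0.095 0.281]
[ 71.6 262.8] 1466 med [0.7924 0.8048 0.1863] mid [0.3129 0.7577 0.5779] ext [1.07  0.212 0.799]
[352.4 260.3] 212 med [0.5218 0.1527 0.0647] mid [0.1642 0.3887 0.5191] ext [0.772 0.526 0.917]
[270.9 266.3] 210 med [0.616  0.3575 0.0683] mid [0.6164 0.3581 0.069 ] ext [0.054 0.048 0.008]
[324.4 276.1] 245 med [0.5116 0.2495 0.0648] mid [0.1578 0.4377 0.5192] ext [0.76  0.428 0.916]
[ 77.8 286.2] 64 med [0.7648 0.8194 0.1112] mid [0.7664 0.8137 0.1123] ext [0.016 0.058 0.008]
```

View pics/w21.png

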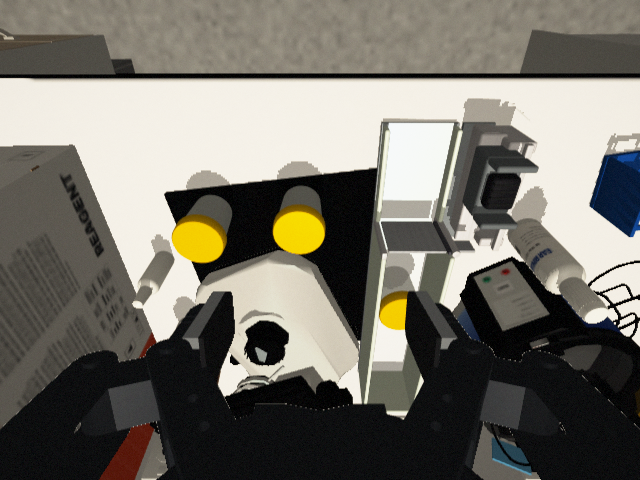

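View pics/s21c.png

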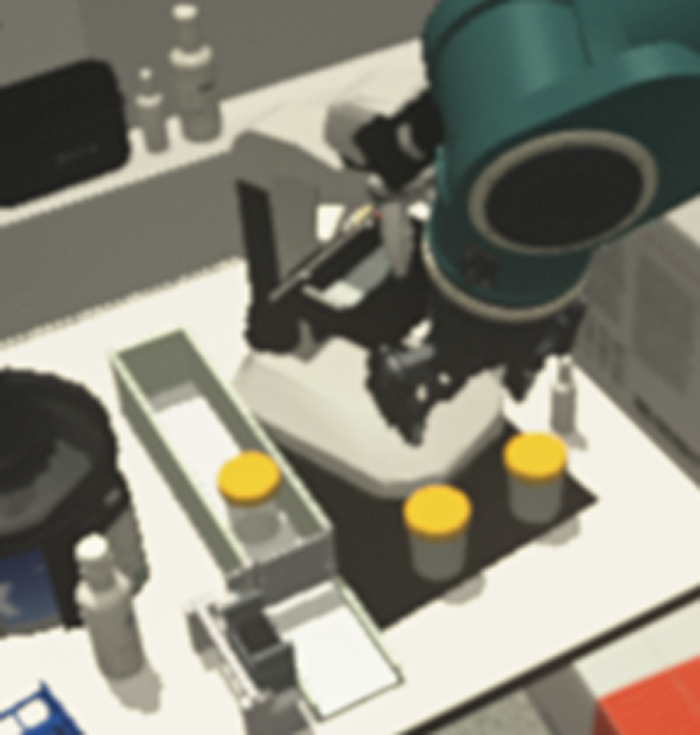

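Call:
apply_moves:
  commands:
    - [[-0.11, -0.16, 0.3], [0, 0, 0], 0.7]
    - [[-0.12, -0.155, 0.5], [0, 0, 0], 0.7]
    - [[0, 0, 0.6], [0, 0, 0], 0.7]
    - [[0, 0, 0.6], [0, 0, 0], 0.7]
    - [[0, 0, 0.6], [0, 0, 0], 0.7]
    - [[0, 0, 0.5], [0, 0, 0], 0.7]
    - [[0, 0, 0.3], [0, 0, 0], 0.7]
    - [[0, 0, 0], [0, 0, 0], 0.7]

```text
time: 26.42
ee_pos: [0.4958, 0.249, 0.1047]
eef_rot: [0.006, 2.846, -0.002]
ft_force: [-0.8, -0.6, 0.7]
grip_width: 0.846
```

```bash
python3 -c "
from tgt2 import *
gd(.512,.249,.053)
p,d,W,T,k=look('wrist','w22'); yellow(p,W)
p,d,W,T,k=look('scene','s22'); crop('s22',200,130,400,340,3.5,'s22c')"
```

```text
tcp [0.4958 0.249  0.1047] grasp [0.5116 0.2488 0.0531] z [ 0.292 -0.002 -0.956] y [ 0.004  1.    -0.001]
world d units [ 0.007  0.003 -0.001] tool d units [-0.006  0.003  0.003] F [-0.8 -0.6  0.7] q [ 0.07  0.66 -0.81  2.05  1.18  0.68  0.01]
tool: worldX [-0.956  0.004  0.292] Y [ 0.004  1.    -0.002] Z [-0.292 -0.001 -0.956]
[318.  343.8] 10004 med [0.5085 0.2486 0.0634] mid [0.4712 0.2485 0.1039] ext [0.135 0.049 0.092]
[ 52.3 350.9] 5124 med [0.5113 0.1477 0.0633] mid [0.4715 0.1879 0.1039] ext [0.135 0.124 0.092]
[514.8 472.4] 658 med [0.6038 0.3477 0.0665] mid [0.5076 0.3063 0.106 ] ext [0.208 0.113 0.088]
```

View pics/w22.png

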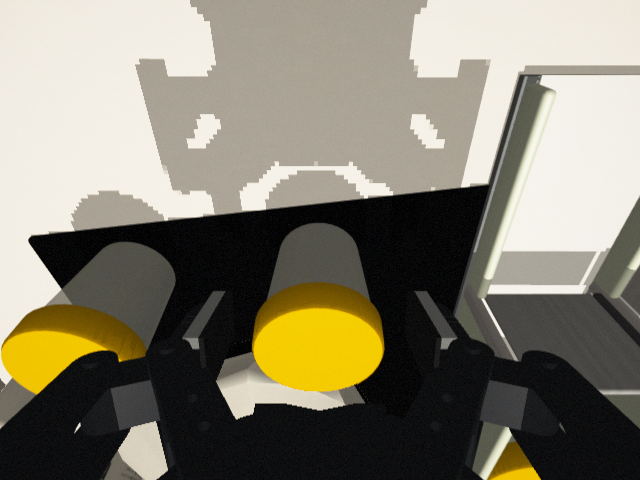

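View pics/s22c.png

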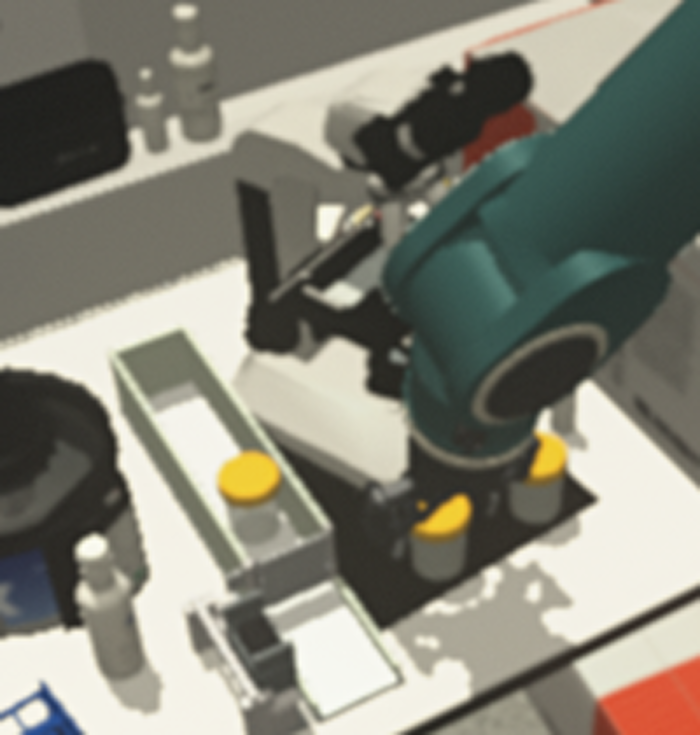

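Call:
apply_moves:
  commands:
    - [[0, 0, 0], [0, 0, 0], -1]
    - [[0, 0, 0], [0, 0, 0], -1]
    - [[0, 0, 0], [0, 0, 0], -1]
    - [[0, 0, 0], [0, 0, 0], -1]
    - [[-0.073, 0, -0.239], [0, 0, 0], -1]
    - [[0.3, 0, -0.093], [0, 0, 0], -1]
    - [[0.3, 0, -0.093], [0, 0, 0], -1]
    - [[0.3, 0, -0.093], [0, 0, 0], -1]

```text
time: 27.52
ee_pos: [0.4384, 0.2494, 0.1221]
eef_rot: [0.004, 2.841, -0.001]
ft_force: [-0.0, 0.4, -1.1]
grip_width: 0.575
```

Call:
apply_moves:
  commands:
    - [[0.3, 0, -0.093], [0, 0, 0], -1]
    - [[0, 0, 0], [0, 0, 0], -1]

```text
time: 27.78
ee_pos: [0.4194, 0.2496, 0.122]
eef_rot: [0.001, 2.841, -0.001]
ft_force: [0.6, 0.2, -0.6]
grip_width: 0.573
```

```bash
python3 -c "
from tgt2 import *
gd(.436,.249,.053)
p,d,W,T,k=look('wrist','w23'); yellow(p,W)
p,d,W,T,k=look('scene','s23'); crop('s23',200,130,400,340,3.5,'s23c')"
```

```text
tcp [0.4194 0.2496 0.122 ] grasp [0.4354 0.2495 0.0705] z [ 0.296 -0.001 -0.955] y [ 0.001  1.    -0.001]
world d units [ 0.011 -0.008 -0.291] tool d units [ 0.076 -0.008  0.281] F [ 0.6  0.2 -0.6] q [ 0.04  0.55 -0.86  2.2   1.16  0.66 -0.11]
tool: worldX [-0.955  0.001  0.296] Y [ 0.001  1.    -0.001] Z [-0.296 -0.001 -0.955]
[319.2 338.5] 9747 med [0.4322 0.2497 0.0782] mid [0.3949 0.2497 0.1198] ext [0.135 0.049 0.094]
[124.5 410.8] 125 med [0.5062 0.1477 0.0633] mid [0.4642 0.1707 0.0899] ext [0.107 0.062 0.055]
[173.6 433.2] 744 med [0.5301 0.1686 0.0632] mid [0.4382 0.1999 0.1122] ext [0.222 0.101 0.109]
```

View pics/s23c.png

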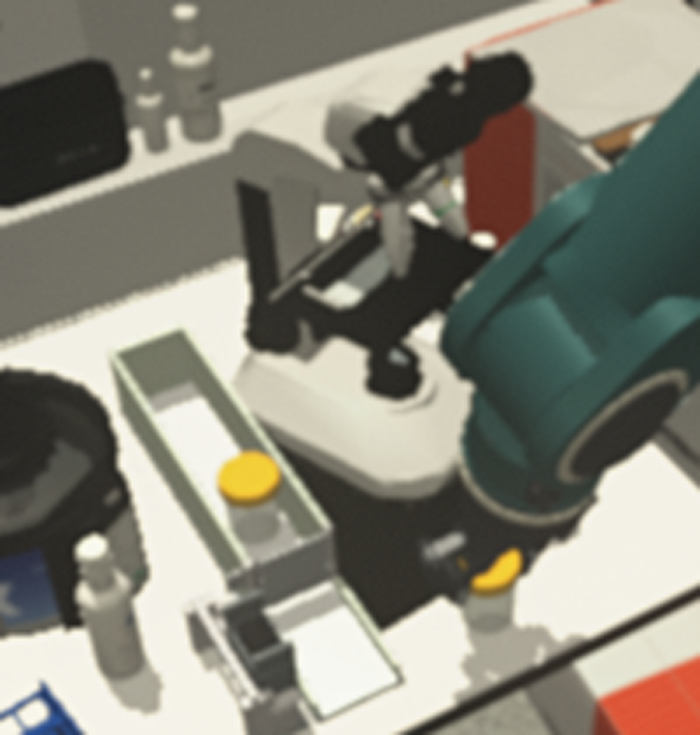

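Call:
apply_moves:
  commands:
    - [[0.037, 0, 0.12], [0, 0, 0], -1]
    - [[0.037, 0, 0.12], [0, 0, 0], -1]
    - [[0, 0, 0], [0, 0, 0], -1]
    - [[0, 0, 0], [0, 0, 0], 0.7]
    - [[0, 0, 0], [0, 0, 0], 0.7]
    - [[0, 0, 0], [0, 0, 0], 0.7]
    - [[0, 0, -0.6], [0, 0, 0], 0.7]
    - [[0, 0, -0.8], [0, 0, 0], 0.7]

```text
time: 28.88
ee_pos: [0.3945, 0.2496, 0.1871]
eef_rot: [0.003, 2.844, -0.001]
ft_force: [1.1, -0.4, 2.9]
grip_width: 0.852
```

```bash
python3 -c "
from tgt2 import *
gd(.436,.249,.2)
p,d,W,T,k=look('wrist','w24'); yellow(p,W)
p,d,W,T,k=look('scene','s24'); yellow(p,W); crop('s24',200,130,400,340,3.5,'s24c')"
```

```text
tcp [0.3945 0.2496 0.1871] grasp [0.4104 0.2496 0.1355] z [ 0.294 -0.001 -0.956] y [ 0.002  1.    -0.   ]
world d units [ 0.427 -0.009  1.076] tool d units [-0.724 -0.009 -0.903] F [ 1.1 -0.4  2.9] q [ 0.16  0.4  -1.01  2.21  0.92  0.71  0.07]
tool: worldX [-0.956  0.002  0.294] Y [ 0.002  1.    -0.001] Z [-0.294 -0.    -0.956]
[320.4 263.7] 4610 med [0.4348 0.2502 0.0616] mid [0.3825 0.2501 0.1442] ext [0.16  0.05  0.176]
[ 71.4 262.9] 1474 med [0.7926 0.8088 0.1863] mid [0.3104 0.7578 0.5782] ext [1.065 0.212 0.798]
[271.  266.3] 210 med [0.6153 0.3578 0.0684] mid [0.6174 0.3583 0.0697] ext [0.05  0.049 0.01 ]
[ 74.2 287.9] 44 med [0.764  0.8287 0.1114] mid [0.7649 0.8227 0.1144] ext [0.011 0.041 0.011]
[338.6 295.4] 247 med [0.4347 0.2504 0.0632] mid [0.1197 0.4397 0.5186] ext [0.683 0.424 0.918]
```

View pics/w24.png

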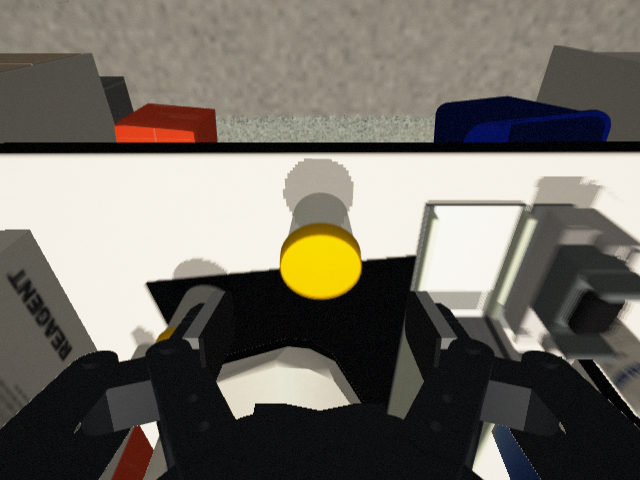

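Call:
apply_moves:
  commands:
    - [[0, -0.54, -0.3], [0, 0, 0], 0.7]
    - [[0, -0.54, 0], [0, 0, 0], 0.7]
    - [[0, -0.535, 0], [0, 0, 0], 0.7]
    - [[-0.46, 0, 0.14], [0, 0, 0], 0.7]
    - [[-0.46, 0, 0.14], [0, 0, 0], 0.7]
    - [[-0.45, 0, 0.14], [0, 0, 0], 0.7]
    - [[0, 0, 0.3], [0, 0, 0], 0.7]
    - [[0, 0, 0], [0, 0, 0], 0.7]

```text
time: 29.98
ee_pos: [0.4806, 0.1523, 0.1858]
eef_rot: [0.003, 2.844, -0.001]
ft_force: [0.2, -0.8, -0.5]
grip_width: 0.846
```

```bash
python3 -c "
from tgt2 import *
gd(.522,.1525,.053)
p,d,W,T,k=look('wrist','w25'); yellow(p,W)
p,d,W,T,k=look('scene','s25'); yellow(p,W); crop('s25',220,100,420,310,3.5,'s25c')"
```

```text
tcp [0.4806 0.1523 0.1858] grasp [0.4964 0.1523 0.1342] z [ 0.293 -0.001 -0.956] y [ 0.002  1.    -0.   ]
world d units [ 0.426  0.004 -1.353] tool d units [-0.011  0.005  1.418] F [ 0.2 -0.8 -0.5] q [ 0.41  0.44 -0.98  2.15  0.9   0.65  0.38]
tool: worldX [-0.956  0.002  0.293] Y [ 0.002  1.    -0.001] Z [-0.293 -0.    -0.956]
[523.2 120.4] 9089 med [0.4358 0.2488 0.0617] mid [0.4259 0.214  0.1437] ext [0.075 0.122 0.174]
[316.5 265.1] 4472 med [0.5208 0.1509 0.0633] mid [0.4685 0.1507 0.1444] ext [0.16  0.049 0.173]
[602.7 364.8] 1893 med [0.6108 0.3607 0.0665] mid [0.5147 0.2682 0.1464] ext [0.252 0.23  0.169]
[ 71.3 262.9] 1477 med [0.7936 0.8084 0.1862] mid [0.3109 0.7575 0.5781] ext [1.066 0.212 0.798]
[352.7 260.5] 201 med [0.52   0.1515 0.0647] mid [0.5141 0.1611 0.0987] ext [0.064 0.069 0.075]
[271.  266.3] 211 med [0.6156 0.3577 0.0683] mid [0.211  0.4927 0.5211] ext [0.866 0.318 0.912]
[338.1 294.9] 267 med [0.4361 0.2516 0.0632] mid [0.1204 0.4398 0.5185] ext [0.685 0.424 0.918]
```

View pics/w25.png

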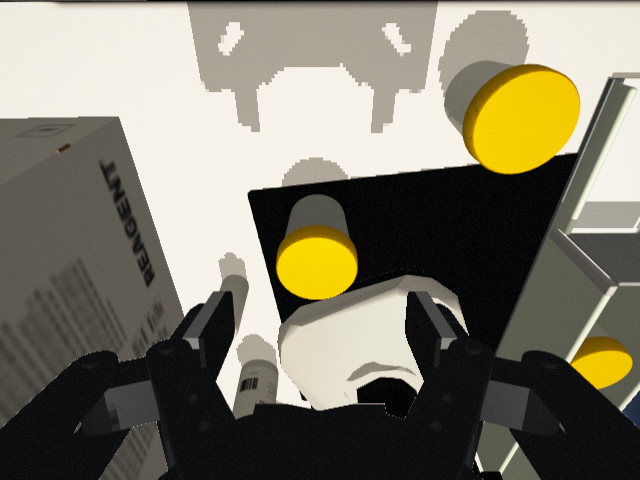

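View pics/s25c.png

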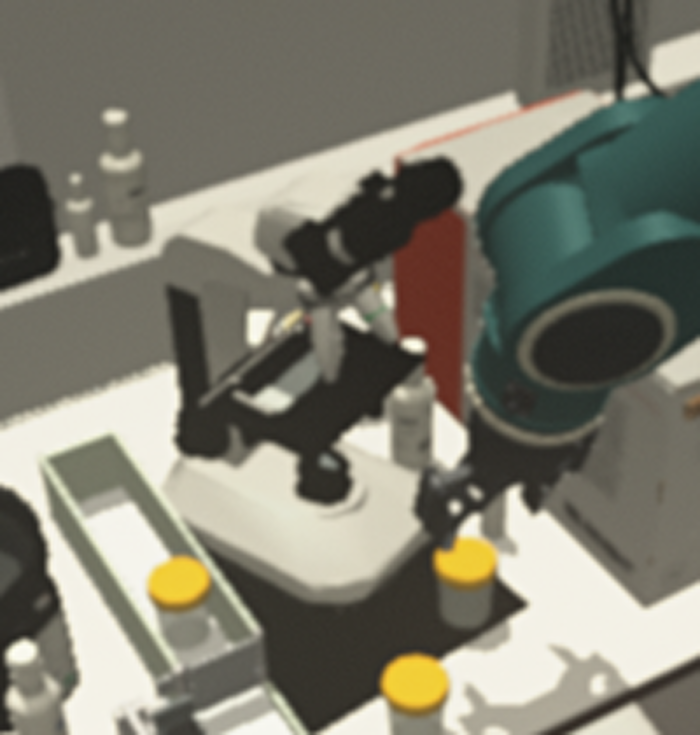

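Call:
apply_moves:
  commands:
    - [[-0.01, -0.02, 0.5], [0, 0, 0], 0.7]
    - [[0, 0, 0.5], [0, 0, 0], 0.7]
    - [[0, 0, 0.41], [0, 0, 0], 0.7]
    - [[0, 0, 0], [0, 0, 0], 0.7]

```text
time: 30.58
ee_pos: [0.5061, 0.1513, 0.1059]
eef_rot: [0.003, 2.843, -0.001]
ft_force: [0.2, 0.3, 0.1]
grip_width: 0.853
```

```bash
python3 -c "
from tgt2 import *
gd(.522,.1515,.053)
p,d,W,T,k=look('wrist','w26'); yellow(p,W)"
```

```text
tcp [0.5061 0.1513 0.1059] grasp [0.522  0.1513 0.0543] z [ 0.294 -0.001 -0.956] y [ 0.002  1.    -0.   ]
world d units [ 0.001  0.004 -0.021] tool d units [0.006 0.004 0.02 ] F [0.2 0.3 0.1] q [ 0.25  0.6  -0.78  2.13  1.17  0.57  0.17]
tool: worldX [-0.956  0.002  0.294] Y [ 0.002  1.    -0.001] Z [-0.294 -0.    -0.956]
[619.4 141.4] 4472 med [0.4449 0.2288 0.0613] mid [0.4384 0.1978 0.1036] ext [0.049 0.092 0.094]
[317.3 341.5] 10043 med [0.5189 0.1509 0.0634] mid [0.4816 0.1508 0.1044] ext [0.135 0.05  0.093]
```

View pics/w26.png

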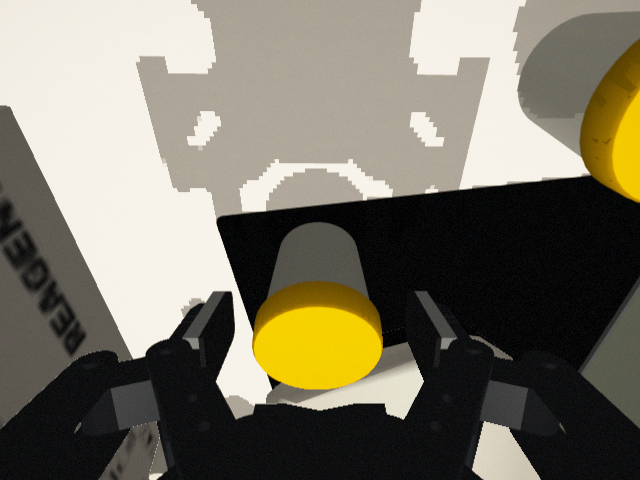

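Call:
apply_moves:
  commands:
    - [[0, 0, 0.015], [0, 0, 0], -1]
    - [[0, 0, 0], [0, 0, 0], -1]
    - [[0, 0, 0], [0, 0, 0], -1]
    - [[0, 0, 0], [0, 0, 0], -1]
    - [[-0.073, 0, -0.239], [0, 0, 0], -1]
    - [[0.34, 0, -0.105], [0, 0, 0], -1]
    - [[0.34, 0, -0.105], [0, 0, 0], -1]
    - [[0.34, 0, -0.105], [0, 0, 0], -1]

```text
time: 31.62
ee_pos: [0.4421, 0.1512, 0.1212]
eef_rot: [0.004, 2.84, -0.001]
ft_force: [0.7, 0.3, -1.2]
grip_width: 0.575
```

Call:
apply_moves:
  commands:
    - [[0.34, 0, -0.105], [0, 0, 0], -1]
    - [[0, 0, 0], [0, 0, 0], -1]

```text
time: 31.88
ee_pos: [0.4205, 0.1513, 0.1211]
eef_rot: [0.002, 2.841, -0.002]
ft_force: [0.7, 0.2, -0.7]
grip_width: 0.571
```

```bash
python3 -c "
from tgt2 import *
gd(.436,.151,.053)
p,d,W,T,k=look('wrist','w27'); yellow(p,W)
p,d,W,T,k=look('scene','s27'); yellow(p,W); crop('s27',220,130,420,340,3.5,'s27c')"
```

```text
tcp [0.4205 0.1513 0.1211] grasp [0.4365 0.1512 0.0695] z [ 0.296 -0.001 -0.955] y [ 0.001  1.    -0.001]
world d units [-0.008 -0.004 -0.275] tool d units [ 0.089 -0.004  0.26 ] F [ 0.7  0.2 -0.7] q [ 0.24  0.46 -0.83  2.31  1.17  0.52  0.04]
tool: worldX [-0.955  0.001  0.296] Y [ 0.001  1.    -0.001] Z [-0.296 -0.001 -0.955]
[554.8 309.4] 8849 med [0.4343 0.2483 0.0616] mid [0.3957 0.2133 0.111 ] ext [0.135 0.123 0.109]
[319.3 338.4] 9900 med [0.4328 0.1517 0.0777] mid [0.3954 0.1515 0.1191] ext [0.134 0.049 0.093]
[ 71.4 262.9] 1480 med [0.793  0.8089 0.1861] mid [0.3117 0.7577 0.5779] ext [1.067 0.212 0.799]
[271.  266.3] 211 med [0.6158 0.3575 0.0683] mid [0.211  0.4926 0.521 ] ext [0.866 0.318 0.913]
[373.9 279. ] 99 med [0.422  0.1501 0.0793] mid [0.4164 0.1519 0.1049] ext [0.038 0.049 0.056]
[ 74.9 287.6] 50 med [0.7636 0.8258 0.1119] mid [0.7643 0.8215 0.1134] ext [0.011 0.042 0.01 ]
[338.1 294.9] 267 med [0.4363 0.2515 0.0632] mid [0.4368 0.2513 0.0643] ext [0.051 0.049 0.01 ]
```

View pics/s27c.png

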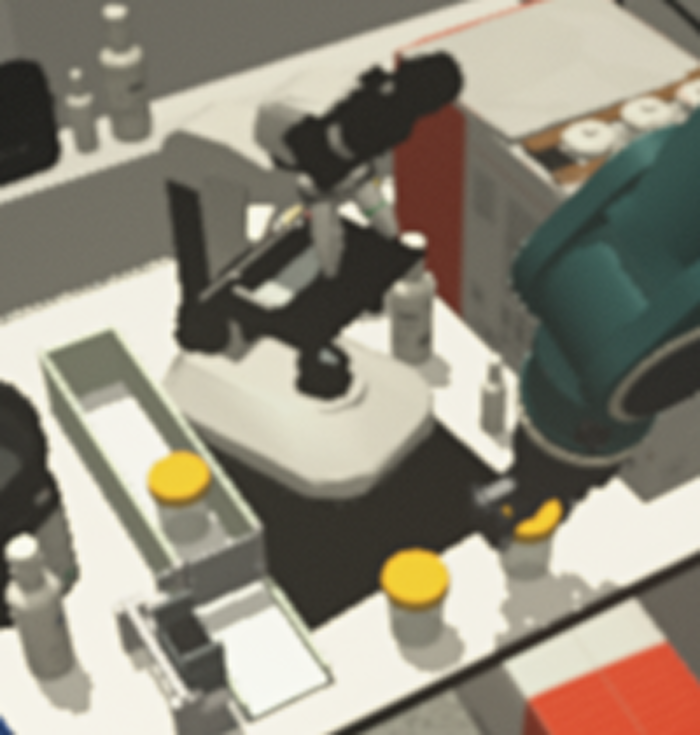

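Call:
apply_moves:
  commands:
    - [[0.037, 0, 0.12], [0, 0, 0], -1]
    - [[0.037, 0, 0.12], [0, 0, 0], -1]
    - [[0, 0, 0], [0, 0, 0], -1]
    - [[0, 0, 0], [0, 0, 0], 0.7]
    - [[0, 0, 0], [0, 0, 0], 0.7]
    - [[0, 0, 0], [0, 0, 0], 0.7]
    - [[0, 0, -0.6], [0, 0, 0], 0.7]
    - [[0, 0, -0.8], [0, 0, 0], 0.7]

```text
time: 32.98
ee_pos: [0.3958, 0.1518, 0.1859]
eef_rot: [0.002, 2.844, 0.0]
ft_force: [-0.1, 0.1, 1.7]
grip_width: 0.849
```

Call:
apply_moves:
  commands:
    - [[0, 0, -0.8], [0, 0.15, 0], 0.7]
    - [[0, 0, -0.3], [0, 0.15, 0], 0.7]
    - [[0, 0, 0], [0, 0, 0.157], 0.7]
    - [[0, 0, 0], [0, 0, 0.157], 0.7]
    - [[0, 0, 0], [0, 0, 0.157], 0.7]
    - [[0, 0, 0], [0, 0, 0.157], 0.7]
    - [[0, 0, 0], [0, 0, 0.157], 0.7]
    - [[0, 0, 0], [0, 0, 0], 0.7]

```text
time: 33.98
ee_pos: [0.3856, 0.1485, 0.2342]
eef_rot: [1.195, 2.845, 0.014]
ft_force: [-0.3, 0.1, 0.2]
grip_width: 0.849
```

```bash
python3 -c "
from tgt import *
delta(.4355,.2495,.102)
p,d,W,T,k=look('wrist','w28'); yellow(p,W)
p,d,W,T,k=look('scene','s28'); yellow(p,W)"
```

```text
pos [0.3856 0.1485 0.2342] yaw 2.346 d units [0.725 1.706 2.223] tiltfix [0.03  0.048 0.001] F [-0.3  0.1  0.2] q [ 0.47  0.22 -1.01  2.18  0.31  0.83  0.04]
[472.1 175.1] 4176 med [0.4368 0.2504 0.0617] mid [0.3964 0.2384 0.1783] ext [0.135 0.073 0.243]
[368.2 270.8] 3264 med [0.4376 0.1525 0.0617] mid [0.3963 0.1643 0.1783] ext [0.135 0.075 0.243]
[ 71.5 262.8] 1483 med [0.7937 0.8088 0.186 ] mid [0.313  0.7581 0.5779] ext [1.07  0.213 0.799]
[270.9 266.3] 210 med [0.6168 0.3569 0.0681] mid [0.2106 0.4926 0.521 ] ext [0.865 0.318 0.913]
[369.5 280.1] 235 med [0.4372 0.1528 0.0633] mid [0.4387 0.151  0.0637] ext [0.052 0.049 0.008]
[338.1 294.9] 268 med [0.4372 0.2508 0.0635] mid [0.4371 0.2516 0.0635] ext [0.051 0.049 0.008]
```

View pics/w28.png

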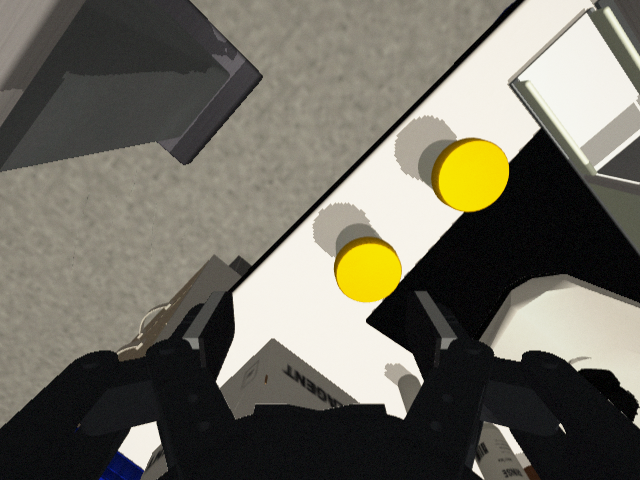

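Call:
apply_moves:
  commands:
    - [[0, 0, 0], [0.03, 0.048, 0], 0.7]
    - [[0.205, 0.6, 0.2], [0, 0, 0], 0.7]
    - [[0.205, 0.6, 0.2], [0, 0, 0], 0.7]
    - [[0.205, 0.6, 0.1], [0, 0, 0], 0.7]
    - [[0, 0, 0], [0, 0, 0], 0.7]

```text
time: 34.7
ee_pos: [0.4371, 0.2526, 0.2036]
eef_rot: [-1.209, -2.897, -0.003]
ft_force: [-0.1, -1.5, -0.1]
grip_width: 0.853
```

```bash
python3 -c "
from tgt import *
delta(.437,.2505,.102)
p,d,W,T,k=look('wrist','w29'); yellow(p,W)"
```

```text
pos [0.4371 0.2526 0.2036] yaw 2.351 d units [-0.029 -0.027  1.693] tiltfix [ 0.    -0.003 -0.   ] F [-0.1 -1.5 -0.1] q [ 0.15  0.49 -0.91  1.98  0.48  0.91 -0.23]
[319.9 255.6] 4575 med [0.4371 0.2514 0.0618] mid [0.4236 0.265  0.165 ] ext [0.079 0.079 0.217]
[617.8 331.9] 2724 med [0.6125 0.3521 0.0666] mid [0.5131 0.3414 0.1674] ext [0.258 0.073 0.212]
[239.2 356.5] 1590 med [0.4501 0.1597 0.0616] mid [0.4238 0.2183 0.1648] ext [0.079 0.173 0.217]
```

Call:
apply_moves:
  commands:
    - [[-0.02, -0.02, 0.6], [0, 0, 0], 0.7]
    - [[0, 0, 0.6], [0, 0, 0], 0.7]
    - [[0, 0, 0.49], [0, 0, 0], 0.7]
    - [[0, 0, 0], [0, 0, 0], 0.7]
    - [[0, 0, 0], [0, 0, 0], -1]
    - [[0, 0, 0], [0, 0, 0], -1]
    - [[0, 0, 0], [0, 0, 0], -1]
    - [[0, 0, 0], [0, 0, 0], -1]

```text
time: 35.75
ee_pos: [0.4375, 0.2487, 0.1043]
eef_rot: [1.218, 2.895, 0.002]
ft_force: [-2.2, -1.8, 9.9]
grip_width: 0.575
```

Call:
apply_moves:
  commands:
    - [[0, 0, -0.1], [0, 0, 0], -1]
    - [[0, 0, -0.4], [0, 0, 0], -1]
    - [[0, 0, -0.5], [0, 0, 0], -1]
    - [[0, 0, 0], [0, 0, 0], -1]

```text
time: 36.25
ee_pos: [0.4379, 0.249, 0.1652]
eef_rot: [1.218, 2.894, 0.005]
ft_force: [-0.3, -0.1, -1.4]
grip_width: 0.578
```

```bash
python3 -c "
from tgt import *
delta(.471,.3655,.162)
p,d,W,T,k=look('wrist','w30'); yellow(p,W)
p,d,W,T,k=look('scene','s30'); yellow(p,W)"
```

```text
pos [0.4379 0.249  0.1652] yaw 2.345 d units [1.003 1.752 0.058] tiltfix [0.004 0.001 0.   ] F [-0.3 -0.1 -1.4] q [ 0.12  0.54 -0.86  2.01  0.55  0.84 -0.28]
[319.3 339.1] 12579 med [0.4354 0.25   0.1227] mid [0.4233 0.2627 0.1771] ext [0.077 0.077 0.115]
[187.5 413.8] 91 med [0.4422 0.13   0.0618] mid [0.4424 0.1312 0.0617] ext [0.009 0.008 0.003]
[ 71.5 262.9] 1481 med [0.7929 0.8087 0.1858] mid [0.3123 0.7578 0.5778] ext [1.069 0.212 0.799]
[271.  266.3] 211 med [0.6155 0.358  0.0683] mid [0.2107 0.4926 0.5209] ext [0.865 0.318 0.913]
[339.1 279.6] 266 med [0.4346 0.2496 0.123 ] mid [0.1194 0.4396 0.5482] ext [0.683 0.424 0.858]
[369.7 280.2] 230 med [0.4367 0.153  0.0631] mid [0.4227 0.1727 0.1133] ext [0.079 0.091 0.108]
[ 74.6 287.8] 48 med [0.7643 0.8301 0.1113] mid [0.765  0.8238 0.1137] ext [0.013 0.039 0.01 ]
```

C is still at (.437,.153). I'll carry B to the porch.

Call:
apply_moves:
  commands:
    - [[0.25, 0.44, 0], [0, 0, 0], -1]
    - [[0.25, 0.44, 0], [0, 0, 0], -1]
    - [[0.25, 0.44, 0], [0, 0, 0], -1]
    - [[0.25, 0.43, 0], [0, 0, 0], -1]
    - [[0, 0, 0], [0, 0, 0.157], -1]
    - [[0, 0, 0], [0, 0, 0.157], -1]
    - [[0, 0, 0], [0, 0, 0.157], -1]
    - [[0, 0, 0], [0, 0, 0.157], -1]

```text
time: 37.35
ee_pos: [0.4698, 0.3647, 0.1619]
eef_rot: [-2.058, -2.372, 0.002]
ft_force: [-0.3, 0.1, -1.2]
grip_width: 0.582
```

Call:
apply_moves:
  commands:
    - [[0, 0, 0], [0, 0, 0.157], -1]
    - [[0, 0, 0], [0, 0, 0], -1]

```text
time: 37.6
ee_pos: [0.4698, 0.3649, 0.1622]
eef_rot: [-2.231, -2.211, 0.001]
ft_force: [-0.3, -0.2, -0.3]
grip_width: 0.577
```

```bash
python3 -c "
from tgt import *
delta(.471,.3655,.1105)
p,d,W,T,k=look('wrist','w31'); yellow(p,W)"
```

```text
pos [0.4698 0.3649 0.1622] yaw 1.561 d units [0.011 0.021 0.862] tiltfix [-0.001  0.    -0.   ] F [-0.3 -0.2 -0.3] q [-0.24  0.62 -0.63  1.78  0.46  0.89 -1.09]
[607.2 287.3] 5619 med [0.6136 0.3598 0.0666] mid [0.5517 0.3854 0.1465] ext [0.166 0.106 0.17 ]
[320.1 335.8] 13387 med [0.4679 0.367  0.1197] mid [0.4676 0.3888 0.1731] ext [0.049 0.099 0.117]
```

Call:
apply_moves:
  commands:
    - [[-0.01, 0.0, 0.35], [0, 0, 0], -1]
    - [[0, 0, 0.3], [0, 0, 0], -1]
    - [[0, 0, 0.15], [0, 0, 0], -1]
    - [[0, 0, 0.075], [0, 0, 0], -1]
    - [[0, 0, 0], [0, 0, 0], -1]
    - [[0, 0, 0], [0, 0, 0], 0.5]
    - [[0, 0, 0], [0, 0, 0], 0.5]
    - [[0, 0, 0], [0, 0, 0], 0.5]

```text
time: 38.65
ee_pos: [0.4702, 0.3644, 0.1105]
eef_rot: [-2.233, -2.209, -0.001]
ft_force: [0.4, -0.2, 0.0]
grip_width: 0.743
```

Call:
apply_moves:
  commands:
    - [[0, 0, -0.4], [0, 0, 0], 0.5]
    - [[0, 0, -0.7], [0, 0, 0], 0.5]
    - [[0, 0, -0.5], [0, 0, 0], -1]
    - [[0, -0.5, 0], [0, 0, 0], -1]
    - [[0, -0.5, 0], [0, 0, 0], -1]
    - [[0, 0, 0], [0, 0, 0], -1]

```text
time: 39.4
ee_pos: [0.4084, 0.3653, 0.2067]
eef_rot: [-2.23, -2.212, -0.0]
ft_force: [0.6, 0.8, 0.4]
grip_width: -0.0
```

```bash
python3 -c "
from tgt import *
from st2 import *
delta(.41,.366,.115)
p,d,W=st('w32'); yellow(p,W)
p,d,W,T,k=look('scene','s32'); yellow(p,W)"
```

```text
pos [0.4084 0.3653 0.2067] yaw 1.563 d units [0.011 0.026 1.529] tiltfix [-0.    -0.001  0.   ] F [0.6 0.8 0.4] q [-0.23  0.49 -0.7   1.88  0.39  0.92 -1.12]
w32 [(np.float64(0.4365), np.float64(0.4426), 510), (np.float64(0.488), np.float64(0.4944), 531)]
padz 0.07816025014442152
flap 0.5301063722411753
[418.8 251.4] 4811 med [0.468  0.3656 0.0667] mid [0.4506 0.3888 0.1689] ext [0.087 0.1   0.215]
[630.3 262.9] 1094 med [0.6022 0.3562 0.0665] mid [0.5118 0.3859 0.1691] ext [0.209 0.105 0.214]
[ 71.3 262.9] 1478 med [0.7931 0.8078 0.1863] mid [0.3111 0.7575 0.578 ] ext [1.066 0.212 0.799]
[270.9 266.3] 212 med [0.6153 0.3583 0.0685] mid [0.211  0.4927 0.5209] ext [0.866 0.318 0.913]
[369.5 280.1] 236 med [0.4373 0.1529 0.0633] mid [0.4389 0.153  0.0638] ext [0.051 0.047 0.008]
[ 74.3 288. ] 46 med [0.7633 0.8308 0.1112] mid [0.7642 0.8229 0.1122] ext [0.01  0.041 0.009]
[293.2 304.2] 248 med [0.4667 0.3686 0.0684] mid [0.135  0.4989 0.5212] ext [0.714 0.305 0.912]
```

View pics/w32.png

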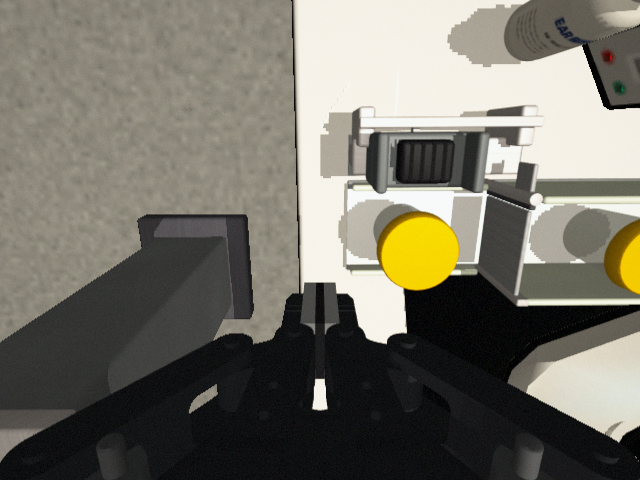

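Call:
apply_moves:
  commands:
    - [[0.01, 0, 0.6], [0, 0, 0], -1]
    - [[0, 0, 0.6], [0, 0, 0], -1]
    - [[0, 0, 0.31], [0, 0, 0], -1]
    - [[0, 0.2, 0], [0, 0, 0], -1]
    - [[0, 0.2, 0], [0, 0, 0], -1]
    - [[0, 0.2, 0], [0, 0, 0], -1]
    - [[0, 0.2, 0], [0, 0, 0], -1]
    - [[0, 0.2, 0], [0, 0, 0], -1]

```text
time: 40.5
ee_pos: [0.4711, 0.365, 0.116]
eef_rot: [-2.233, -2.209, -0.001]
ft_force: [-0.6, 0.7, -0.0]
grip_width: -0.0
```

Call:
apply_moves:
  commands:
    - [[0, 0.15, 0], [0, 0, 0], -1]
    - [[0, 0.15, 0], [0, 0, 0], -1]
    - [[0, 0.15, 0], [0, 0, 0], -1]
    - [[0, 0.15, 0], [0, 0, 0], -1]
    - [[0, 0.15, 0], [0, 0, 0], -1]
    - [[0, 0.15, 0], [0, 0, 0], -1]
    - [[0, 0.15, 0], [0, 0, 0], -1]
    - [[0, 0, 0], [0, 0, 0], -1]

```text
time: 41.5
ee_pos: [0.5338, 0.3641, 0.1156]
eef_rot: [-2.234, -2.208, -0.001]
ft_force: [-0.1, -0.1, 0.1]
grip_width: -0.004
```

```bash
python3 -c "
from tgt import *
delta(.583,.366,.115)
p,d,W,T,k=look('wrist','w33'); yellow(p,W)"
```

```text
pos [0.5338 0.3641 0.1156] yaw 1.559 d units [0.04  0.819 0.009] tiltfix [-0.    -0.001  0.   ] F [-0.1 -0.1  0.1] q [-0.23  0.75 -0.59  1.67  0.51  0.88 -1.04]
[559.3 336.4] 11880 med [0.6227 0.3612 0.0668] mid [0.5904 0.385  0.1233] ext [0.115 0.105 0.124]
[432.7 318. ] 6735 med [0.5748 0.3697 0.0668] mid [0.5647 0.3926 0.1233] ext [0.064 0.09  0.123]
[427.8 391.1] 111 med [0.5747 0.3369 0.0667] mid [0.5708 0.3474 0.0801] ext [0.016 0.029 0.032]
```

View pics/w33.png

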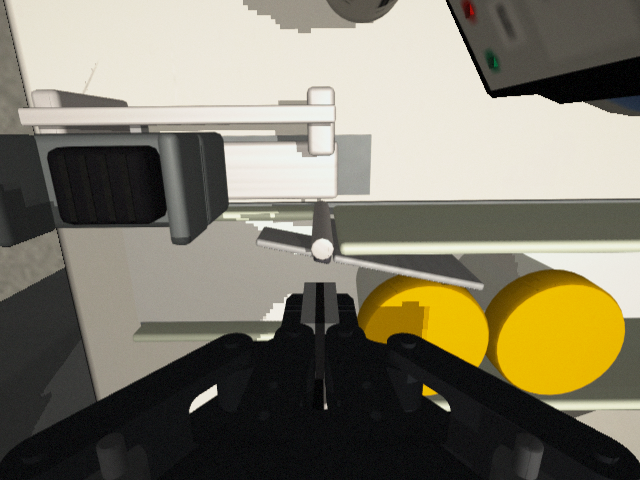

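Both pots are in the lane and the flap is open beside them, so I'll continue to x≈.583.

Call:
apply_moves:
  commands:
    - [[0.03, 0.15, 0], [0, 0, 0], -1]
    - [[0, 0.15, 0], [0, 0, 0], -1]
    - [[0, 0.15, 0], [0, 0, 0], -1]
    - [[0, 0.15, 0], [0, 0, 0], -1]
    - [[0, 0.12, 0], [0, 0, 0], -1]
    - [[0, 0.1, 0], [0, 0, 0], -1]
    - [[0, 0, 0], [0, 0, 0], -1]

```text
time: 42.42
ee_pos: [0.5827, 0.3655, 0.1155]
eef_rot: [-2.233, -2.209, -0.0]
ft_force: [-0.2, -0.4, 0.6]
grip_width: -0.005
```

Call:
apply_moves:
  commands:
    - [[0, -0.03, -0.3], [0, 0, 0], -1]
    - [[0, 0, -0.6], [0, 0, 0], -1]
    - [[0, 0, -0.8], [0, 0, 0], -1]
    - [[0, -0.6, -0.6], [0, 0, 0], 0.7]
    - [[0, -0.6, 0], [0, 0, 0], 0.7]
    - [[0, 0, 0], [0, 0, 0], 0.7]

```text
time: 43.18
ee_pos: [0.5061, 0.3673, 0.2559]
eef_rot: [2.23, 2.213, 0.003]
ft_force: [0.0, 1.1, 0.6]
grip_width: 0.634
```

```bash
python3 -c "
from tgt import *
delta(.42,.27,.30)
p,d,W,T,k=look('wrist','w34'); yellow(p,W)
p,d,W,T,k=look('scene','s34'); yellow(p,W)"
```

```text
pos [0.5061 0.3673 0.2559] yaw 1.563 d units [-1.631 -1.422 -0.738] tiltfix [ 0.001 -0.001 -0.   ] F [0.  1.1 0.6] q [-0.18  0.55 -0.69  1.64  0.39  1.08 -0.99]
[537.8 237.8] 3250 med [0.6703 0.3608 0.0666] mid [0.6005 0.3867 0.1935] ext [0.192 0.108 0.264]
[471.4 239. ] 3277 med [0.6198 0.3602 0.0667] mid [0.5759 0.3866 0.1936] ext [0.142 0.108 0.264]
[ 71.3 263. ] 1481 med [0.7928 0.8076 0.186 ] mid [0.3137 0.7578 0.5779] ext [1.071 0.212 0.799]
[266.8 260.9] 420 med [0.6376 0.3587 0.0683] mid [0.2354 0.4927 0.5209] ext [0.915 0.318 0.913]
[369.5 280.2] 232 med [0.437  0.1533 0.0632] mid [0.1209 0.3901 0.5185] ext [0.686 0.523 0.918]
```

View pics/w34.png

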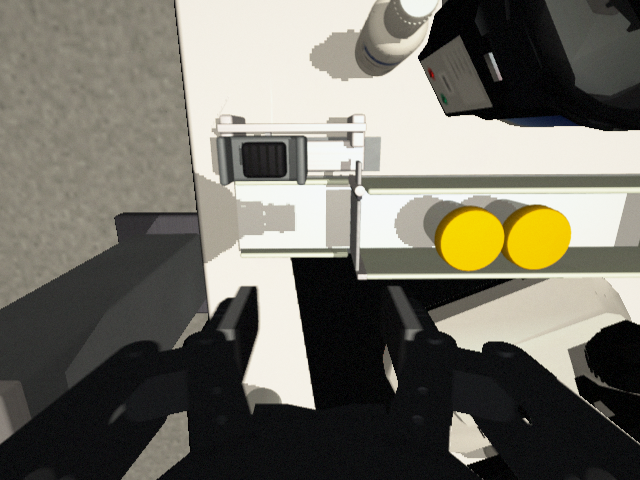

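Call:
apply_moves:
  commands:
    - [[-0.45, -0.38, 0], [0, 0, 0], 0.7]
    - [[-0.6, -0.38, 0], [0, 0, 0], 0.7]
    - [[-0.6, -0.38, 0], [0, 0, 0], 0.7]
    - [[-0.64, 0, 0], [0, 0, 0], 0.7]
    - [[-0.64, 0, 0], [0, 0, 0], 0.7]
    - [[-0.64, 0, 0], [0, 0, 0], 0.7]
    - [[0, 0, 0], [0, 0, 0], 0.7]

```text
time: 44.15
ee_pos: [0.4387, 0.1502, 0.2538]
eef_rot: [-2.238, -2.205, 0.0]
ft_force: [0.2, -0.1, -0.4]
grip_width: 0.847
```

```bash
python3 -c "
from tgt import *
delta(.437,.153,.102)
p,d,W,T,k=look('wrist','w35'); yellow(p,W)"
```

```text
pos [0.4387 0.1502 0.2538] yaw 1.556 d units [ 0.047 -0.029  2.53 ] tiltfix [-0.  0. -0.] F [ 0.2 -0.1 -0.4] q [ 0.25  0.26 -0.73  2.03  0.21  0.93 -0.61]
[323.5 225.7] 3275 med [0.4394 0.1531 0.0617] mid [0.4392 0.1754 0.19  ] ext [0.049 0.096 0.267]
```

Call:
apply_moves:
  commands:
    - [[0.045, 0, 0.6], [0, 0, 0], 0.7]
    - [[0, 0, 0.7], [0, 0, 0], 0.7]
    - [[0, 0, 0.7], [0, 0, 0], 0.7]
    - [[0, 0, 0.53], [0, 0, 0], 0.7]
    - [[0, 0, 0], [0, 0, 0], 0.7]

```text
time: 44.82
ee_pos: [0.4371, 0.1565, 0.1004]
eef_rot: [-2.229, -2.209, 0.004]
ft_force: [-0.2, -0.2, 0.7]
grip_width: 0.847
```

```bash
python3 -c "
from tgt import *
delta(.438,.153,.102)
p,d,W,T,k=look('wrist','w36'); yellow(p,W)"
```

```text
pos [0.4371 0.1565 0.1004] yaw 1.562 d units [-0.059  0.015 -0.027] tiltfix [-0.004 -0.001  0.   ] F [-0.2 -0.2  0.7] q [ 0.08  0.53 -0.58  2.13  0.49  0.62 -0.85]
[333.3 351.1] 13192 med [0.4396 0.155  0.0618] mid [0.4397 0.1797 0.1132] ext [0.05  0.1   0.113]
```

View pics/w36.png

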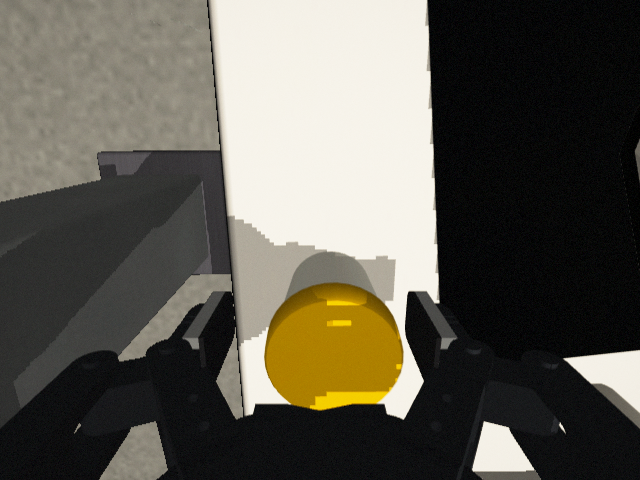

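Call:
apply_moves:
  commands:
    - [[-0.05, 0.04, -0.02], [0, 0, 0], 0.7]
    - [[0, 0, 0], [0, 0, 0], 0.7]
    - [[0, 0, 0], [0, 0, 0], -1]
    - [[0, 0, 0], [0, 0, 0], -1]
    - [[0, 0, 0], [0, 0, 0], -1]
    - [[0, 0, 0], [0, 0, 0], -1]
    - [[0, 0, -0.1], [0, 0, 0], -1]
    - [[0, 0, -0.4], [0, 0, 0], -1]

```text
time: 45.88
ee_pos: [0.4396, 0.1525, 0.1329]
eef_rot: [-2.231, -2.208, 0.002]
ft_force: [0.3, -0.5, 0.3]
grip_width: 0.574
```

Call:
apply_moves:
  commands:
    - [[0, 0, -0.5], [0, 0, 0], -1]
    - [[0.55, 0.1, 0], [0, 0, 0], -1]
    - [[0.6, 0.1, 0], [0, 0, 0], -1]
    - [[0.6, 0.1, 0], [0, 0, 0], -1]
    - [[0.6, 0.1, 0], [0, 0, 0], -1]
    - [[0.6, 0.1, 0], [0, 0, 0], -1]
    - [[0.55, 0.05, 0], [0, 0, 0], -1]
    - [[0, 0, 0], [0, 0, 0], -1]

```text
time: 46.88
ee_pos: [0.4747, 0.3647, 0.1633]
eef_rot: [-2.228, -2.211, -0.001]
ft_force: [0.3, -0.3, -1.6]
grip_width: 0.578
```

```bash
python3 -c "
from tgt import *
delta(.472,.3655,.1105)
p,d,W,T,k=look('wrist','w37'); yellow(p,W)"
```

```text
pos [0.4747 0.3647 0.1633] yaw 1.563 d units [ 0.011 -0.044  0.88 ] tiltfix [-0.001 -0.002  0.   ] F [ 0.3 -0.3 -1.6] q [-0.23  0.62 -0.63  1.77  0.45  0.89 -1.07]
[602.  287.4] 6250 med [0.6168 0.3598 0.0667] mid [0.5568 0.3852 0.1472] ext [0.167 0.105 0.171]
[320.2 338. ] 13437 med [0.4729 0.3664 0.1214] mid [0.4726 0.3884 0.1745] ext [0.049 0.099 0.117]
```

View pics/w37.png

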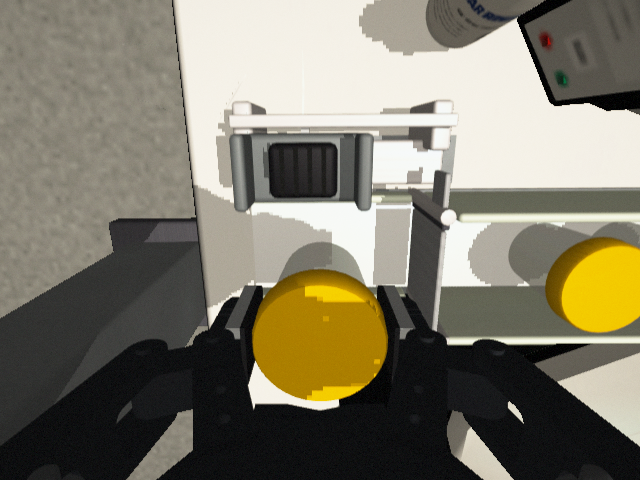

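Call:
apply_moves:
  commands:
    - [[0, -0.05, 0.35], [0, 0, 0], -1]
    - [[0, 0, 0.3], [0, 0, 0], -1]
    - [[0, 0, 0.15], [0, 0, 0], -1]
    - [[0, 0, 0.1], [0, 0, 0], -1]
    - [[0, 0, 0], [0, 0, 0], -1]
    - [[0, 0, 0], [0, 0, 0], 0.5]
    - [[0, 0, 0], [0, 0, 0], 0.5]
    - [[0, 0, 0], [0, 0, 0], 0.5]

```text
time: 47.92
ee_pos: [0.4725, 0.3623, 0.1092]
eef_rot: [-2.233, -2.209, -0.0]
ft_force: [0.4, -0.1, -0.3]
grip_width: 0.749
```

Call:
apply_moves:
  commands:
    - [[0, 0, -0.4], [0, 0, 0], 0.5]
    - [[0, 0, -0.7], [0, 0, 0], 0.5]
    - [[0, 0, -0.5], [0, 0, 0], -1]
    - [[0, -0.53, 0], [0, 0, 0], -1]
    - [[0, -0.53, 0], [0, 0, 0], -1]
    - [[0, 0, 0], [0, 0, 0], -1]

```text
time: 48.68
ee_pos: [0.4071, 0.3632, 0.2055]
eef_rot: [-2.23, -2.212, -0.0]
ft_force: [-0.1, -1.0, 0.9]
grip_width: -0.004
```

```bash
python3 -c "
from tgt import *
from st2 import *
delta(.41,.366,.115)
p,d,W=st('w38'); yellow(p,W)
p,d,W,T,k=look('scene','s38'); yellow(p,W)"
```

```text
pos [0.4071 0.3632 0.2055] yaw 1.563 d units [0.046 0.048 1.509] tiltfix [-0. -0.  0.] F [-0.1 -1.   0.9] q [-0.23  0.48 -0.69  1.88  0.39  0.91 -1.12]
w38 [(np.float64(0.4364), np.float64(0.4427), 517), (np.float64(0.4879), np.float64(0.4946), 546)]
padz 0.07818106104261141
flap 0.5302726814045751
[425.9 252.9] 4862 med [0.4707 0.3629 0.0668] mid [0.4511 0.3861 0.1683] ext [0.09  0.101 0.213]
[632.8 262.2] 697 med [0.601  0.3552 0.0665] mid [0.5089 0.3859 0.1692] ext [0.206 0.101 0.212]
[ 71.1 263.4] 1510 med [0.793  0.8081 0.1857] mid [0.3126 0.7577 0.5777] ext [1.069 0.212 0.799]
[266.8 260.9] 418 med [0.6374 0.3587 0.0683] mid [0.2357 0.4929 0.5209] ext [0.915 0.317 0.913]
[ 75.8 287.1] 50 med [0.7642 0.8252 0.1124] mid [0.7661 0.8181 0.1141] ext [0.015 0.048 0.01 ]
[293.3 302.9] 245 med [0.4689 0.3656 0.0683] mid [0.137  0.4977 0.5212] ext [0.718 0.308 0.912]
```

Call:
apply_moves:
  commands:
    - [[0.05, 0, 0.6], [0, 0, 0], -1]
    - [[0, 0, 0.6], [0, 0, 0], -1]
    - [[0, 0, 0.29], [0, 0, 0], -1]
    - [[0, 0.2, 0], [0, 0, 0], -1]
    - [[0, 0.2, 0], [0, 0, 0], -1]
    - [[0, 0.2, 0], [0, 0, 0], -1]
    - [[0, 0.2, 0], [0, 0, 0], -1]
    - [[0, 0.2, 0], [0, 0, 0], -1]

```text
time: 49.78
ee_pos: [0.4699, 0.3653, 0.116]
eef_rot: [-2.233, -2.209, -0.001]
ft_force: [-3.7, 0.6, 1.4]
grip_width: -0.004
```

Call:
apply_moves:
  commands:
    - [[0, 0.15, 0], [0, 0, 0], -1]
    - [[0, 0.15, 0], [0, 0, 0], -1]
    - [[0, 0.15, 0], [0, 0, 0], -1]
    - [[0, 0.15, 0], [0, 0, 0], -1]
    - [[0, 0.15, 0], [0, 0, 0], -1]
    - [[0, 0.15, 0], [0, 0, 0], -1]
    - [[0, 0.15, 0], [0, 0, 0], -1]
    - [[0, 0, 0], [0, 0, 0], -1]

```text
time: 50.78
ee_pos: [0.5326, 0.3645, 0.1156]
eef_rot: [-2.233, -2.208, -0.001]
ft_force: [0.6, 0.2, -0.1]
grip_width: -0.0
```

```bash
python3 -c "
from tgt import *
delta(.584,.366,.115)
p,d,W,T,k=look('wrist','w39'); yellow(p,W)"
```

```text
pos [0.5326 0.3645 0.1156] yaw 1.559 d units [0.035 0.857 0.009] tiltfix [-0.    -0.001  0.   ] F [ 0.6  0.2 -0.1] q [-0.24  0.75 -0.59  1.67  0.51  0.88 -1.04]
[558.2 337.1] 11860 med [0.6211 0.3613 0.0668] mid [0.5909 0.3849 0.1233] ext [0.119 0.106 0.123]
[432.9 318.4] 6618 med [0.5737 0.3699 0.0668] mid [0.5635 0.3932 0.1233] ext [0.064 0.089 0.123]
[634.4 349.6] 564 med [0.6513 0.3553 0.0666] mid [0.5946 0.3892 0.125 ] ext [0.126 0.097 0.12 ]
[428.  391.4] 120 med [0.5734 0.3368 0.0668] mid [0.5701 0.3472 0.0795] ext [0.017 0.029 0.032]
```

View pics/w39.png

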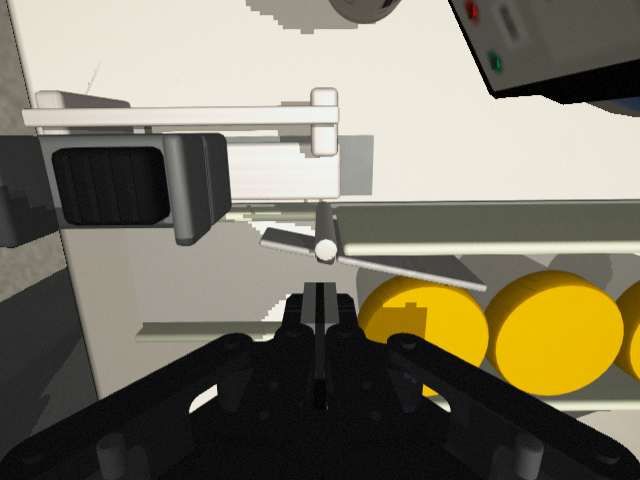

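Call:
apply_moves:
  commands:
    - [[0.03, 0.15, 0], [0, 0, 0], -1]
    - [[0, 0.15, 0], [0, 0, 0], -1]
    - [[0, 0.15, 0], [0, 0, 0], -1]
    - [[0, 0.15, 0], [0, 0, 0], -1]
    - [[0, 0.15, 0], [0, 0, 0], -1]
    - [[0, 0.12, 0], [0, 0, 0], -1]
    - [[0, 0, 0], [0, 0, 0], -1]

```text
time: 51.7
ee_pos: [0.5847, 0.3657, 0.1155]
eef_rot: [-2.233, -2.209, -0.0]
ft_force: [0.1, 0.0, -0.4]
grip_width: -0.002
```

Call:
apply_moves:
  commands:
    - [[0, -0.03, -0.3], [0, 0, 0], -1]
    - [[0, 0, -0.6], [0, 0, 0], -1]
    - [[0, 0, -0.8], [0, 0, 0], -1]
    - [[0.45, -0.6, -0.5], [0, 0, 0], -1]
    - [[0.45, -0.6, 0], [0, 0, 0], -1]
    - [[0, -0.6, 0], [0, 0, 0], -1]
    - [[0, 0, 0], [0, 0, 0], -1]

```text
time: 52.58
ee_pos: [0.472, 0.4222, 0.2496]
eef_rot: [-2.228, -2.214, -0.002]
ft_force: [-0.0, 0.9, -0.1]
grip_width: 0.002
```

```bash
python3 -c "
from tgt import *
from st2 import *
delta(.462,.4228,.1455)
p,d,W=st('w40'); yellow(p,W)
p,d,W,T,k=look('scene','s40'); yellow(p,W);crop('s40',200,180,400,350,4,'s40c')"
```

```text
pos [0.472  0.4222 0.2496] yaw 1.564 d units [ 0.006 -0.167  1.735] tiltfix [ 0.    -0.001 -0.   ] F [-0.   0.9 -0.1] q [-0.29  0.58 -0.68  1.63  0.4   1.08 -1.09]
w40 [(np.float64(0.4365), np.float64(0.4426), 273), (np.float64(0.4884), np.float64(0.4945), 266)]
padz 0.07822260218302587
flap 0.5307738870673503
[560.  306.4] 7309 med [0.6615 0.361  0.0666] mid [0.6008 0.4141 0.1903] ext [0.261 0.163 0.258]
[ 71.4 262.9] 1479 med [0.7933 0.8088 0.1861] mid [0.3124 0.7579 0.5781] ext [1.069 0.213 0.799]
[ 76.3 286.8] 52 med [0.764  0.8265 0.1122] mid [0.7661 0.8168 0.113 ] ext [0.016 0.052 0.007]
```

View pics/w40.png

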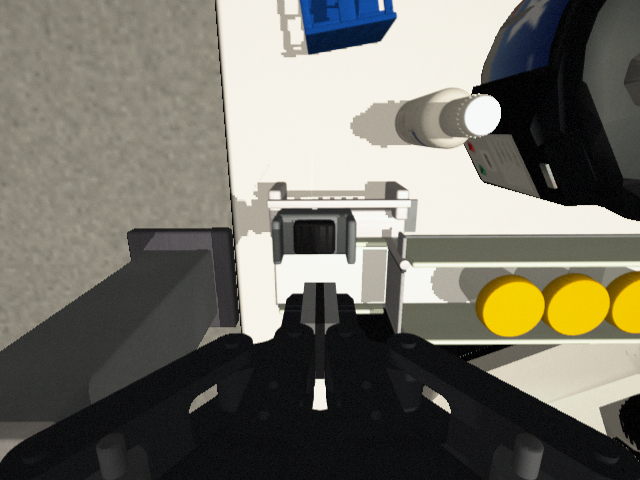

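View pics/s40c.png

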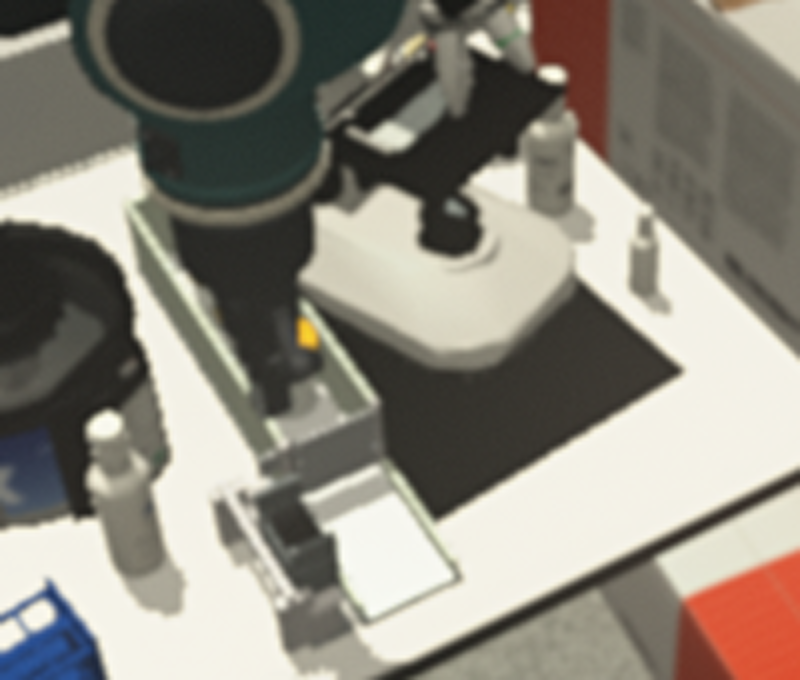

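Call:
apply_moves:
  commands:
    - [[0.01, -0.1, 0.4], [0, 0, 0], -1]
    - [[0, 0, 0.5], [0, 0, 0], -1]
    - [[0, 0, 0.5], [0, 0, 0], -1]
    - [[0, 0, 0.2], [0, 0, 0], -1]
    - [[0, 0, 0.06], [0, 0, 0], -1]
    - [[0, 0, 0.04], [0, 0, 0], -1]
    - [[0, 0, 0], [0, 0, 0], -1]

```text
time: 53.55
ee_pos: [0.4694, 0.4218, 0.1466]
eef_rot: [-2.233, -2.209, -0.002]
ft_force: [0.7, -3.4, 3.9]
grip_width: 0.001
```

Call:
apply_moves:
  commands:
    - [[0, 0, 0.01], [0, 0, 0], -1]
    - [[0, 0.1, 0], [0, 0, 0], -1]
    - [[0, 0.1, 0], [0, 0, 0], -1]
    - [[0, 0.1, 0], [0, 0, 0], -1]
    - [[0, 0.1, 0], [0, 0, 0], -1]
    - [[0, 0.1, 0], [0, 0, 0], -1]
    - [[0, 0.1, 0], [0, 0, 0], -1]
    - [[0, 0, 0], [0, 0, 0], -1]

```text
time: 54.55
ee_pos: [0.5054, 0.4217, 0.1457]
eef_rot: [-2.233, -2.209, -0.002]
ft_force: [1.1, -2.1, 7.1]
grip_width: 0.001
```

```bash
python3 -c "
from tgt import *
from st2 import *
delta(.505,.4228,.1455)
st('w41')"
```

```text
pos [0.5054 0.4217 0.1457] yaw 1.56 d units [ 0.019 -0.007  0.003] tiltfix [ 0.    -0.002 -0.   ] F [ 1.1 -2.1  7.1] q [-0.32  0.73 -0.61  1.62  0.49  0.94 -1.11]
w41 [(np.float64(0.4724), np.float64(0.4788), 575), (np.float64(0.4898), np.float64(0.4964), 135), (np.float64(0.5105), np.float64(0.5306), 764)]
padz 0.07263700435181591
flap None
```

Call:
apply_moves:
  commands:
    - [[0, 0.06, 0], [0, 0, 0], -1]
    - [[0, 0, 0], [0, 0, 0], -1]

```text
time: 54.85
ee_pos: [0.5083, 0.422, 0.1457]
eef_rot: [-2.231, -2.209, -0.001]
ft_force: [-2.8, 0.2, 7.7]
grip_width: -0.002
```

Call:
apply_moves:
  commands:
    - [[0, 0, -0.1], [0, 0, 0], -1]
    - [[0, 0, -0.1], [0, 0, 0], -1]
    - [[0, 0, -0.6], [0, 0, 0], -1]
    - [[0, 0, -0.9], [0, 0, 0], -1]
    - [[0, 0, -0.9], [0, 0, 0], -1]
    - [[0, -0.4, -0.6], [0, 0, 0], -1]
    - [[0, 0, 0], [0, 0, 0], -1]

```text
time: 55.72
ee_pos: [0.4836, 0.4226, 0.3407]
eef_rot: [-2.231, -2.211, -0.008]
ft_force: [0.2, -0.6, 0.1]
grip_width: -0.001
```

```bash
python3 -c "
from tgt import *
from st2 import *
delta(.505,.4228,.1455)
p,d,W=st('w42')
p,d,W,T,k=look('top','t42'); yellow(p,W);crop('t42',220,150,380,310,5,'t42c')"
```

```text
pos [0.4836 0.4226 0.3407] yaw 1.562 d units [-0.005  0.347  3.254] tiltfix [ 0.003 -0.004 -0.   ] F [ 0.2 -0.6  0.1] q [-0.26  0.51 -0.72  1.51  0.34  1.25 -1.03]
w42 [(np.float64(0.473), np.float64(0.478), 142), (np.float64(0.5243), np.float64(0.5304), 151)]
padz 0.0781996176682413
flap 0.5310307917155723
[103.4 148.8] 120 med [0.8679 0.7634 0.174 ] mid [0.7045 0.4713 0.9453] ext [0.37  0.624 1.55 ]
[265.1 212. ] 757 med [0.6689 0.3594 0.07  ] mid [0.6337 0.2714 0.8936] ext [0.229 0.224 1.653]
```

View pics/w42.png

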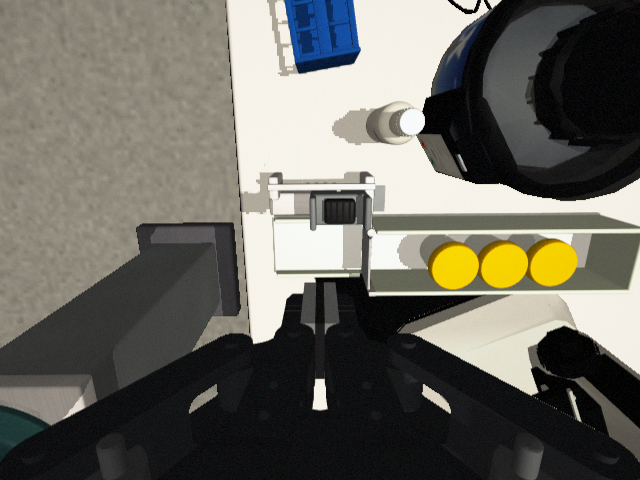

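View pics/t42.png

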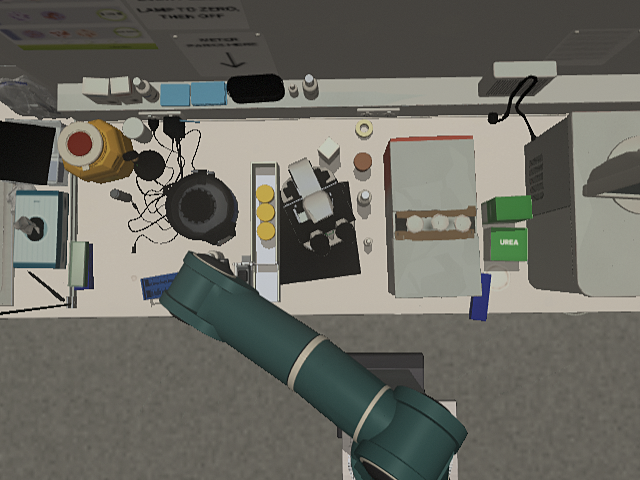

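```bash
python3 -c "
from h import *
p,d,W,T,k=load('w42')
m=(W[...,2]>.055)&(W[...,2]<.072)&(cv2.inRange(cv2.cvtColor(p,cv2.COLOR_RGB2HSV),(20,120,120),(32,255,255))>0)
print('nearest cap edge x',np.percentile(W[m][:,0],.5),'farthest',np.percentile(W[m][:,0],99.5),'z',np.percentile(W[m][:,2],[5,50,95]))
s=arm.sense();print(s['ft_force'],s['time'])
print(arm.close_job())"
```

```text
nearest cap edge x 0.599141807117604 farthest 0.7460265404798614 z [0.06484156 0.06659085 0.06780975]
[ 0.40461811 -0.42291058 -0.20151046] 55.825
the job is handed in; nothing more can be done
None
```

All three yellow-capped pots are booked in, the flap is shut behind them, and the latch is locked home. I handed the job in at about 56 s; it gives no verdict.

**What I did:** I held the thumb pad down and slid the latch fully back. Each pot was set on the porch and pushed through the flap with closed fingers. Only the low porch curb was crossed in the air, never the flap or walls. The latch was then slid home with the pad held down and let go. Two pots stood under the microscope overhang. I gripped them with the tool tilted and set them down nearer the robot before picking them up again.

**One slip, mended:** on the first unlock, backing off with the pad still pressed dragged the latch about 3 mm forward. I pressed it fully back again before touching any pot.

**Last checks:**
- **Pots:** three upright in a row, cap tops about 67 mm high as expected. The nearest pot's centre is about 93 mm past the gate, against the 80 mm needed.
- **Flap:** its face was measured at x = 0.531 m, the same as at the start.
- **Latch:** back within 1 mm of its starting position, with the thumb pad up at its starting height.
- **Other objects:** they looked unmoved in the last top view, except that the arm hid part of the tube rack. I did not measure them.
- **Robot:** clear of everything, with almost no force at the wrist.

The top camera's x positions differed from the other two by 2 to 4 mm, so I used the wrist and scene cameras. No pot was seen to be knocked aside, and no fourth yellow pot was in view.

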